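# Nest the laundry dosing cups away in their tin

## Robot

A 7-joint arm with a two-finger parallel gripper is mounted at the origin on the work surface. World frame = base frame: x ahead of the robot, y to its left, z up, the work surface at z = 0. Lengths are in m, angles in rad, forces in N, time in s.
With the tool pointing down it reaches from about 0.35 to 0.9 m from the base axis. Payload 8.1 kg.
Tool frame: the origin (TCP) lies on the centre line of the jaws, within the pads' length; the fingertips stand 19 mm ahead of it and the grasp point (between the pads) is the TCP (arm.tip_reach is the distance from the TCP to the fingertips, in m); z points along the fingers, y is the line along which they close (so a half turn about z gives the same grasp; the last joint's range is limited). The gripper opens to 92 mm and grips with 3 to 60 N. Pads are 19 mm wide; open, the fingers measure 130 mm over their backs; the gripper's body (75 mm by 190 mm) begins 47 mm behind the grasp point.
Start: joints at [1.043, 0.434, 0.025, 1.573, -0.012, 1.134, -0.075], TCP at [0.258, -0.569, 0.246] pointing down, gripper open.
Joint ranges: [-2.62, 2.62], [-0.44, 2.09], [-1.27, 1.32], [0.08, 2.57], [-1.32, 4.46], [0.12, 2], [-2.74, 2.74]. Speed limits (rad/s): [2.22, 2.22, 3.01, 3.01, 3.14, 3.14, 3.14].

## Interface

Orientations are given as a rotation vector (axis times angle).
In Python, from cell import arm gives the robot as it stands.
- The arm moves only by the tool arm_command, never from a script. Its argument "targets" is a list that holds one entry, the list of rows, each a list of 6 numbers: the shift along the tool's x, y, z in m, then the turn, a rotation vector about the tool's x, y, z in rad. A call has 1 to 10 rows; each row shifts and turns the commanded pose from where the row before left it, along the tool's axes as they then stand; what a row does not reach is not made up. A row lasts 1/8 s, in which the tool goes at most 62.5 mm and 10.7 degrees, less where a joint would pass 70% of its speed; a pose out of reach is approached as far as the arm can. A call with a gripper value outside its range is refused whole. "jaw" is the finger opening in m, from 0 to 0.0918, set as the call begins (left out, the last holds). The fingers move at their own pace and stop on an object; "newtons" is the grip in N (left out, the last holds). Time passes only in rows, so rows that do not move let the fingers close. It gives the time, the measured TCP pose, the force, the opening and the grip force at its end, in the units of the state.
- arm.observe(): the state, without advancing time (a new reading comes with each control period).
- arm.get_image(name): name is "side" or "top"; returns a dict with "pixels" (384x512x3 uint8, red, green, blue), "z_map" (384x512 float32, m along the optical axis (not along the pixel's ray), 0 where there is no reading), "fx", "fy", "cx", "cy" (pixels), "xyz" and "rotation" of the camera in the world. Camera axes: x right, y down, z forward; pixel columns grow to the right and rows downward; lengths in m; the calibration is good to about 2 mm. A picture is of the moment at which its call begins.
- arm.sign_off(): hands the job in; it is judged then, once.
The state is a dict: "clock": time; "joints": joint angles; "dq": joint speeds; "joint_efforts": joint torques, N m; "position": TCP position; "ee_rot": TCP orientation; "force": force on the tool from outside, world axes, zero at the start; "ft_torque": the same for the moment, N m; "width": opening from 0.0 (shut) to 1.0 (fully open); "gripper_force": force on a finger pad.
Only numpy, scipy, OpenCV 4.12 (cv2) and the standard library are available. Lean on these libraries where they do the work, as an engineer would, in place of code of your own. Each camera call takes 0.05 s, during which the arm holds its last target. There are 200 camera calls.

## Task

The rinsed dosing cups on the drying mat go back in their steel tin on the grey shelf: lift off the lid and lay it on the cork trivet, nest every cup that is there in the tin, largest first, each smaller one mouth up inside the larger, then put the lid fully home on the tin. Handle the brittle cups gently, leave the tin standing in its place on the shelf, and do not disturb the other things on the shelf and ledge.

Things in the scene. Friction and masses are not known exactly. Their poses are not given: they have to be found in the camera images.
- cup1_mid (a point): white thin plastic dosing cup, size 1 of six (1 the largest), may be absent: rim 70 mm, foot 64 mm across, 58 mm tall, wall 2 mm, floor 3 mm, about 42 g. Point: on its axis, half-way up; z out of the mouth. Stands mouth up on the mat. Old brittle plastic: cracks if gripped with more than 15 N (30 N counting both fingers); a 6 N grip holds it.
- cup2_mid (a point): blue thin plastic dosing cup, size 2 of six (1 the largest), may be absent: rim 60.6 mm, foot 54.6 mm across, 55 mm tall, wall 2 mm, floor 3 mm, about 34 g. Point: on its axis, half-way up; z out of the mouth. Brittle as the white one. When nested, the rims come out level, floor upon floor, each cup with 2.7 mm to spare all round in the next larger; let go with its foot well inside, a cup drops the last 1 to 2 cm itself.
- cup3_mid (a point): green thin plastic dosing cup, size 3 of six (1 the largest), may be absent: rim 51.2 mm, foot 45.2 mm across, 52 mm tall, wall 2 mm, floor 3 mm, about 27 g. Point: on its axis, half-way up; z out of the mouth. Brittle as the white one.
- cup4_mid (a point): yellow thin plastic dosing cup, size 4 of six (1 the largest), may be absent: rim 41.8 mm, foot 35.8 mm across, 49 mm tall, wall 2 mm, floor 3 mm, about 21 g. Point: on its axis, half-way up; z out of the mouth. Brittle as the white one.
- cup5_mid (a point): orange thin plastic dosing cup, size 5 of six (1 the largest), may be absent: rim 32.4 mm, foot 26.4 mm across, 46 mm tall, wall 2 mm, floor 3 mm, about 16 g. Point: on its axis, half-way up; z out of the mouth. Brittle as the white one.
- cup6_mid (a point): red thin plastic dosing cup, size 6 of six (1 the largest), may be absent: rim 23 mm, foot 17 mm across, 43 mm tall, wall 2 mm, floor 3 mm, about 12 g. Point: on its axis, half-way up; z out of the mouth. Brittle as the white one.
- tin: round stainless steel tin standing loose on the grey shelf, 0.45 kg; origin at the centre of its underside, z up. Body 112 mm across up to a shoulder 35 mm above the underside; above it a stepped-in neck, 100 mm across at the shoulder, 97 mm at its rim, 45 mm above the underside. Inside 93 mm across, inner floor 3 mm above the underside.
- lid: deep stainless steel lid of the tin, 112 mm across, 0.12 kg, on the tin at first; origin at the centre of its lower rim, z up. Inside 107 mm across, 38.5 mm deep; its top, 41.5 mm up, has a black knob 22 mm across and 24 mm high. Slips over the neck with 3.5 mm to spare; seated when its lower rim stands on the tin's shoulder.
- lid_knob (a point): middle of the lid's knob, 53.5 mm above the lid's lower rim, 12 mm above its top
- trivet: round cork trivet fixed on the ledge, 124 mm across, 6 mm thick; origin at the centre of its underside: the place to lay the lid meanwhile, knob up
- shelf: grey plastic shelf clamped to the far edge of the ledge; origin below the middle of its board, at the height of the ledge. The board is 200 mm deep (x), 560 mm wide (y), its top 60 mm above the ledge; a lip 22 mm high along the back
- mat: light grey silicone drying mat fixed on the ledge, 185 mm (x) by 550 mm (y), 4 mm thick; origin at the centre of its underside; the cups start on it
- brush: green nail brush, 90 x 38 mm, 49 mm high; not part of the job; origin at the centre of its underside
- jar: closed amber glass jar, 68 mm across, 95 mm high; not part of the job; origin at the centre of its underside
- bottle: blue squeeze bottle, 60 mm across, 165 mm high; not part of the job; origin at the centre of its underside
- scoop: white plastic measuring scoop: bowl 40 mm across, 32 mm high, handle 65 mm long to its +x; not part of the job; origin at the centre of its underside (of the bowl)
- soap: bar of blue soap on a white dish, 120 x 80 x 36 mm, on the ledge; not part of the job; origin at the centre of its underside
- carton: detergent carton, 130 x 60 mm, 170 mm high, on the ledge; not part of the job; origin at the centre of its underside
There are look-alikes about, which are no part of the job. What is shaped like the part that bears cup4_mid but pink is not meant. What is shaped like the part that bears cup1_mid but red is not meant.

How it is judged:
By the outcome, as a careful person would: the job done as asked, in the order asked, and still so for the second after the job is handed in, with the robot touching nothing.
Of cup1, cup2, cup3, cup4, cup5, cup6 only 4 to 6 are there at a start; the rules pass over those that are not, and their reading is None.
At some moment in a run one of cup1, cup2, cup3, cup4 may be knocked a few centimetres aside while the robot is not near it.
It also fails if it takes over 210 s, if anything falls off the work surface, if the arm or the gripper's body presses on something with over 40 N, if the wrist force passes 120 N, or if a joint passes its speed limit or range.

## Working session

There is one attempt and no reset: what is moved stays moved. The work goes in short steps, Python scripts to look and compute and a tool call to move; the robot and the scene stay as the last step left them, time stands still between calls to the robot, and variables do not carry over. Pictures are saved under pics/ and viewed, at most 14 in all, crops included, and the job is handed in when it is done.

Besides the shell and the picture viewer there is one more tool, called after "Call:" by a JSON object that holds its "method" and its "body". arm_command: Moves the arm, as the interface text tells. Its arguments: {"type":"object","properties":{"targets":{"type":"array","items":{"type":"array","items":{"type":"array","items":{"type":"number"}}}},"jaw":{"type":"number"},"newtons":{"type":"number"}},"required":["targets"]}

```bash
ls; mkdir -p pics; cat > h.py <<'E'
import numpy as np, cv2
from cell import arm
def grab(n):
    return arm.get_image(n)
def save(im,f,box=None,s=1):
    p=im["pixels"][:,:,::-1]
    if box: p=p[box[1]:box[3],box[0]:box[2]]
    cv2.imwrite("pics/"+f,cv2.resize(p,None,fx=s,fy=s,interpolation=cv2.INTER_CUBIC))
def world(im,u,v,z=None):
    "points from depth, or on plane z"
    R=np.array(im["rotation"]);R=R if R.shape==(3,3) else cv2.Rodrigues(R)[0]
    u=np.atleast_1d(u).astype(float);v=np.atleast_1d(v).astype(float)
    d=np.stack([(u-im["cx"])/im["fx"],(v-im["cy"])/im["fy"],np.ones_like(u)],-1)
    c=np.array(im["xyz"])
    if z is None:
        return c+(d*im["z_map"][v.astype(int),u.astype(int)][:,None])@R.T
    w=d@R.T
    return c+w*((z-c[2])/w[:,2])[:,None]
E
python3 - <<'E'
from h import *
print(arm.observe(),arm.tip_reach)
for n in("top","side"):
    i=grab(n);save(i,n+"0.png",s=1.5);print(n,i["xyz"],i["rotation"],i["fx"],i["cx"],i["cy"],(i["z_map"]>0).mean())
E
```

```text
pics
{'clock': 0.0, 'joints': array([ 1.04340861,  0.43522646,  0.02496855,  1.57410962, -0.01156412,
        1.13399899, -0.07511785]), 'dq': array([ 0.00032833,  0.00167885, -0.00036635, -0.00041797,  0.00104121,
        0.00100501,  0.00146215]), 'joint_efforts': array([-2.52163200e-04, -6.67840862e+01,  9.85128209e-01, -3.14462042e+01,
       -6.05644472e-02,  4.28225286e-02,  2.08558299e-04]), 'position': array([ 0.2573194 , -0.56903455,  0.24493791]), 'ee_rot': array([-3.06953895e+00, -6.61824692e-01,  7.94940996e-04]), 'force': array([-0.17732462,  0.64569565, -0.9622961 ]), 'ft_torque': array([-0.01487409, -0.05300049,  0.07268411]), 'gripper_force': 0.0, 'width': 1.0003334643264892} 0.019
top [ 0.2546472  -0.03687628  1.62983577] [-2.16231646  2.1109223  -0.17758382] 418.2122103274847 259.78810416870596 185.53683358705888 0.9958546956380209
side [-0.29298454 -0.82084195  0.78582527] [-1.97173857  0.85988416 -0.46828231] 407.41687540648735 247.91994381262742 196.85531564625168 0.995819091796875
```

View pics/top0.png

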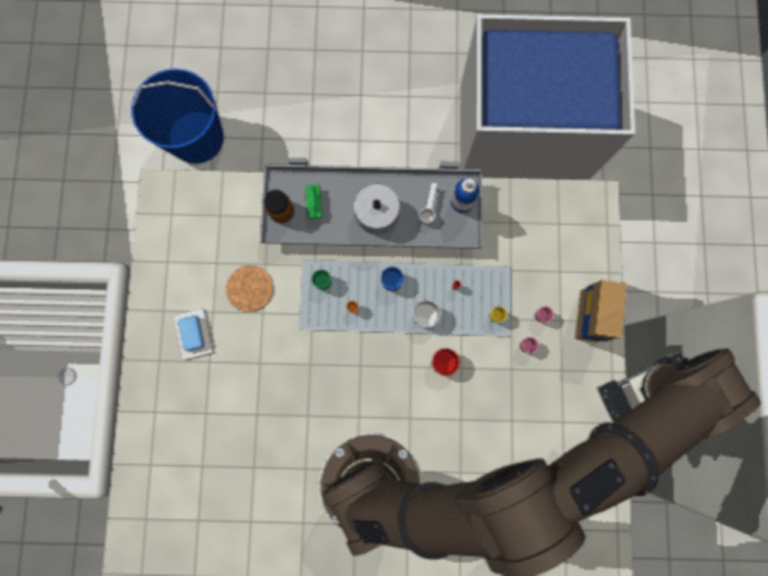

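View pics/side0.png

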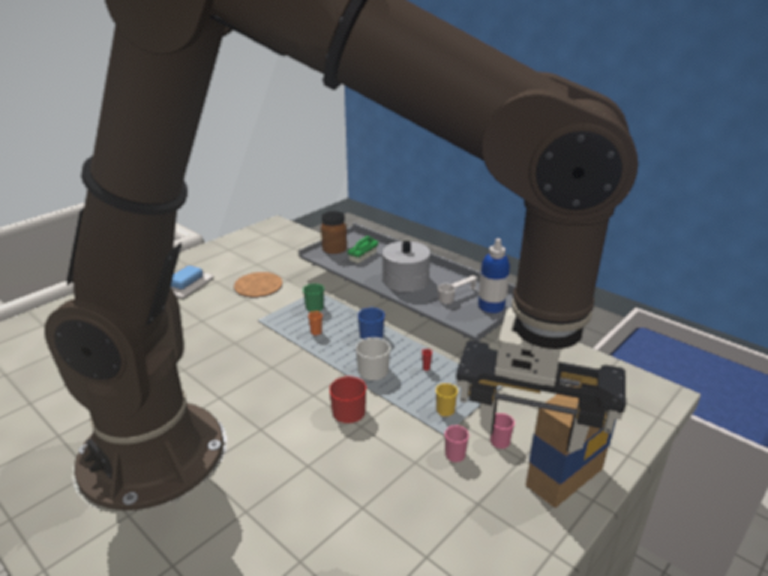

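The pictures show all six cups. In the top view (shown ×1.5) they are white (427,314), blue (391,279), green (321,279), yellow (499,314), orange (352,307) and small red (457,285). The tin with its lid is at (377,206) and the trivet at (250,288). What could be mistaken:
- The large red cup (446,362) and small red cup (457,285): the small one on the mat is cup6.
- The pink cups (543,314) and (529,345) against yellow (499,314).
- The white scoop bowl (428,214) against the white cup.

```bash
cat >> h.py <<'E'
HUE={'blue':(105,125,120),'green':(55,90,90),'yellow':(22,32,120),'orange':(6,16,130),'red':(174,184,140)}
def meas(im,mask,show=True):
    "cloud of mask -> top height, rim circle fit"
    v,u=np.nonzero(mask);P=world(im,u,v);zt=np.percentile(P[:,2],97)
    r=P[P[:,2]>zt-.006]
    A=np.c_[2*r[:,:2],np.ones(len(r))];s=np.linalg.lstsq(A,(r[:,:2]**2).sum(1),rcond=None)[0]
    return zt,s[:2],np.sqrt(max(0,s[2]+s[:2]@s[:2])),(r[:,:2].min(0)+r[:,:2].max(0))/2,np.ptp(r[:,:2],axis=0)
def blobs(im,lo=-.2):
    hsv=cv2.cvtColor(im["pixels"],cv2.COLOR_RGB2HSV);H=hsv[...,0].astype(int);out=[]
    for n,(a,b,s) in HUE.items():
        m=((((H-a)%180)<=b-a)&(hsv[...,1]>s)&(hsv[...,2]>50)).astype(np.uint8)
        k,L,st,c=cv2.connectedComponentsWithStats(m)
        for i in range(1,k):
            if st[i,4]<15: continue
            vv,uu=np.nonzero(L==i);P=np.median(world(im,uu,vv),0)
            if .3<P[0]<.9 and -.6<P[1]<.5 and 0<P[2]<.3: out.append((n,c[i],st[i,4],L==i))
    return out
E
python3 - <<'E'
from h import *
np.set_printoptions(precision=4,suppress=True)
for n in("top","side"):
    im=grab(n);print(n)
    for b in blobs(im):
        z,c,r,mid,ext=meas(im,b[3]);print(b[0],b[1].round(),b[2],'z',round(z,4),'c',c,'r',round(r,4),'mid',mid,'ext',ext)
    v,u=np.mgrid[0:384,0:512];P=world(im,u.ravel(),v.ravel()).reshape(384,512,3)
    px=im["pixels"].astype(int);grey=(px.max(2)-px.min(2)<25)
    cs=dict(white=((285,209),(250,238)),tin=((251,137),(271,177)),trivet=((167,192),(172,189)),mat=((300,210),(285,220)),shelf=((225,150),(300,190)))
    for k,(t,s) in cs.items():
        x,y=t if n=="top" else s
        print(k,P[y,x])
    if n=="top":
        # lid: z 0.09..0.2 near tin ; knob; white cup; trivet
        p0=P[137,251]
        def q(m,k): 
            m=m&(abs(P[...,0])<1);z,c,r,mid,ext=meas(im,m);print(k,m.sum(),'z',round(z,4),'c',c,'r',round(r,4),mid,ext)
    else:
        def q(m,k): 
            z,c,r,mid,ext=meas(im,m);print(k,m.sum(),'z',round(z,4),'c',c,'r',round(r,4),mid,ext)
    if n=="top": tc=p0.copy()
    d=np.hypot(P[...,0]-tc[0],P[...,1]-tc[1])
    q((d<.09)&(P[...,2]>.08)&(P[...,2]<.145),'lid');q((d<.09)&(P[...,2]>.15),'knob')
    if n=="top": wc=P[209,285].copy()
    q((np.hypot(P[...,0]-wc[0],P[...,1]-wc[1])<.06)&(P[...,2]>.015),'white')
    hsv=cv2.cvtColor(im["pixels"],cv2.COLOR_RGB2HSV)
    m=(hsv[...,0]<20)&(hsv[...,1]>80)&(abs(P[...,2])<.02)&(P[...,1]>.15)&(P[...,0]>.3)
    Q=P[m];print('trivet',Q.min(0),Q.max(0),(Q.min(0)+Q.max(0))/2,np.median(Q,0))
E
```

```text
top
blue [310. 129.] 115 z 0.1869 c [ 0.7183 -0.216 ] r 0.02 mid [ 0.7171 -0.2153] ext [0.0417 0.0431]
blue [261. 186.] 170 z 0.0578 c [ 0.3779 -0.1402] r 0.1544 mid [ 0.3962 -0.0474] ext [0.283  0.0415]
blue [390. 218.] 49 z 0.1101 c [ 0.398  -0.5392] r 0.0244 mid [ 0.4    -0.5195] ext [0.041  0.0071]
green [209. 134.] 223 z 0.1088 c [ 0.7345 -0.5028] r 0.6683 mid [0.4927 0.0655] ext [0.476  0.2047]
green [214. 186.] 125 z 0.0512 c [0.511  0.1404] r 0.0235 mid [0.5104 0.1367] ext [0.047  0.0367]
yellow [392. 201.] 23 z 0.11 c [ 0.4633 -0.5606] r 0.0355 mid [ 0.4686 -0.5291] ext [0.0377 0.0069]
yellow [332. 209.] 84 z 0.0552 c [ 0.432  -0.3124] r 0.0193 mid [ 0.4242 -0.3124] ext [0.023  0.0392]
orange [188. 142.] 74 z 0.1371 c [0.3423 0.2673] r 0.3165 mid [0.4584 0.115 ] ext [0.4076 0.3037]
orange [235. 204.] 38 z 0.0475 c [ 0.1912 -0.1684] r 0.3258 mid [0.4332 0.0497] ext [0.0035 0.0039]
red [297. 241.] 232 z 0.0529 c [ 0.3287 -0.1086] r 0.1027 mid [ 0.2895 -0.1239] ext [0.0696 0.1741]
white [ 0.4323 -0.1369  0.0123]
tin [ 0.6755 -0.0006  0.1604]
trivet [0.4895 0.3276 0.0008]
mat [ 
[... 1285 characters left out ...]
471 0.8971]
red [284. 239.] 42 z 0.0452 c [ 0.5036 -0.2079] r 0.0098 mid [ 0.5037 -0.2085] ext [0.0209 0.0185]
red [232. 266.] 531 z 0.0576 c [ 0.0737 -0.5571] r 0.429 mid [ 0.0232 -0.4849] ext [0.6323 0.6719]
white [ 0.4064 -0.1581  0.0611]
tin [ 0.6388 -0.0392  0.1285]
trivet [0.4828 0.322  0.0086]
mat [ 0.6205 -0.1202 -0.001 ]
shelf [ 0.6888 -0.1262  0.0899]
lid 753 z 0.1393 c [ 0.6779 -0.0008] r 0.0401 [ 0.6778 -0.0002] [0.1108 0.1105]
knob 33 z 0.1616 c [0.6792 0.0004] r 0.0089 [0.6795 0.    ] [0.0237 0.0203]
white 507 z 0.0624 c [ 0.4255 -0.1312] r 0.0333 [ 0.4254 -0.1312] [0.0687 0.0696]
trivet [0.425  0.2677 0.0009] [0.5426 0.3865 0.012 ] [0.4838 0.3271 0.0064] [0.4824 0.3227 0.0066]
```

Call:
{"method": "arm_command", "body": {"targets": [[[0, 0, -0.02, 0, 0, 0.14], [0, 0, -0.02, 0, 0, 0.14], [0, 0, -0.01, 0, 0, 0.144], [0.02, -0.03, 0, 0, 0, 0], [0.035, -0.05, 0, 0, 0, 0], [0.035, -0.05, 0, 0, 0, 0], [0.035, -0.05, 0, 0, 0, 0], [0.035, -0.05, 0, 0, 0, 0], [0.035, -0.05, 0, 0, 0, 0], [0, 0, 0, 0, 0, 0]]], "jaw": 0.06, "newtons": 20}}

```text
clock: 1.45
position: [0.4555, -0.2839, 0.2957]
ee_rot: [-3.139, -0.016, -0.002]
force: [-1.2, -0.9, -0.3]
width: 0.655
gripper_force: 0.0
```

Call:
{"method": "arm_command", "body": {"targets": [[[0.03, -0.04, 0, 0, 0, 0.01], [0.035, -0.045, 0, 0, 0, 0], [0.035, -0.045, 0, 0, 0, 0], [0.035, -0.045, 0, 0, 0, 0], [0.035, -0.045, 0, 0, 0, 0], [0.035, -0.045, 0.01, 0, 0, 0], [0.02, -0.02, 0.02, 0, 0, 0], [0, 0, 0.02, 0, 0, 0], [0, 0, 0, 0, 0, 0], [0, 0, 0, 0, 0, 0]]]}}

```text
clock: 2.7
position: [0.6798, -0.0073, 0.2465]
ee_rot: [3.141, -0.017, 0.001]
force: [1.2, 0.3, 0.4]
width: 0.654
gripper_force: 0.0
```

```bash
cat >> h.py <<'E'
def clean(P):
    m=np.median(P,0);return P[np.linalg.norm(P-m,axis=1)<.08]
def meas(im,mask,show=True):
    "rim circle: top slab of the cloud, robust"
    v,u=np.nonzero(mask);P=clean(world(im,u,v));zt=np.percentile(P[:,2],95)
    r=P[(P[:,2]>zt-.007)]
    A=np.c_[2*r[:,:2],np.ones(len(r))];s=np.linalg.lstsq(A,(r[:,:2]**2).sum(1),rcond=None)[0]
    return zt,s[:2],np.sqrt(max(0,s[2]+s[:2]@s[:2])),(r[:,:2].min(0)+r[:,:2].max(0))/2,np.ptp(r[:,:2],axis=0)
E
python3 - <<'E'
from h import *
np.set_printoptions(precision=4,suppress=True)
print(arm.observe()["position"])
t=grab("top");s=grab("side");save(s,"side1.png",(120,60,400,300),2.5)
for im in(t,s):
    print()
    for b in blobs(im):
        z,c,r,mid,ext=meas(im,b[3]);print(b[0],b[1].round(),b[2],'z',round(z,4),'c',c,'r',round(r,4),'mid',mid,'ext',ext)
E
```

```text
[ 0.6798 -0.0073  0.2465]

blue [310. 129.] 115 z 0.1866 c [ 0.7208 -0.217 ] r 0.0211 mid [ 0.7172 -0.2174] ext [0.0423 0.0475]
blue [390. 216.] 36 z 0.1082 c [ 0.4178 -0.4079] r 0.1136 mid [ 0.3998 -0.5186] ext [0.0409 0.0072]
green [209. 134.] 221 z 0.1076 c [0.7028 0.1595] r 0.0162 mid [0.7011 0.1631] ext [0.056  0.0093]
green [214. 186.] 122 z 0.0479 c [0.5109 0.1399] r 0.023 mid [0.5108 0.1343] ext [0.0461 0.0307]
yellow [392. 201.] 27 z 0.1079 c [ 0.4609 -0.5949] r 0.0681 mid [ 0.4663 -0.5282] ext [0.0324 0.0033]
yellow [332. 209.] 85 z 0.0535 c [ 0.4322 -0.3127] r 0.0196 mid [ 0.4246 -0.313 ] ext [0.0239 0.0391]
orange [188. 143.] 96 z 0.1336 c [0.6832 0.2484] r 0.0288 mid [0.6713 0.2422] ext [0.0395 0.0479]
orange [235. 204.] 39 z 0.0434 c [0.4431 0.0586] r 0.0132 mid [0.4438 0.0547] ext [0.0237 0.0195]
red [297. 241.] 225 z 0.0456 c [ 0.3093 -0.178 ] r 0.0326 mid [ 0.3075 -0.1828] ext [0.0564 0.0566]

blue [330. 178.] 224 z 0.1856 c [ 0.7141 -0.2203] r 0.0189 mid [ 0.7123 -0.2216] ext [0.0424 0.0425]
blue [327. 204.] 89 z 0.085 c [ 0.7106 -0.2217] r 0.0234 mid [ 0.6987 -0.22
[... 213 characters left out ...]
08 0.0077]
green [242. 164.] 147 z 0.1067 c [0.6996 0.1753] r 0.023 mid [0.7027 0.1607] ext [0.0549 0.0135]
green [209. 197.] 171 z 0.054 c [0.5087 0.1388] r 0.0234 mid [0.508  0.1378] ext [0.0515 0.0517]
yellow [297. 265.] 217 z 0.0527 c [ 0.4289 -0.3141] r 0.0198 mid [ 0.4293 -0.3142] ext [0.0433 0.0405]
orange [223. 153.] 49 z 0.1333 c [0.6765 0.2417] r 0.0236 mid [0.6695 0.2306] ext [0.0423 0.0391]
orange [210. 215.] 98 z 0.05 c [0.439  0.0586] r 0.0148 mid [0.4392 0.0582] ext [0.0299 0.0303]
red [284. 238.] 46 z 0.0474 c [ 0.5057 -0.2108] r 0.0103 mid [ 0.5047 -0.2111] ext [0.0185 0.0214]
red [232. 266.] 539 z 0.0569 c [ 0.3054 -0.18  ] r 0.0334 mid [ 0.3051 -0.1811] ext [0.07   0.0679]
```

View pics/side1.png

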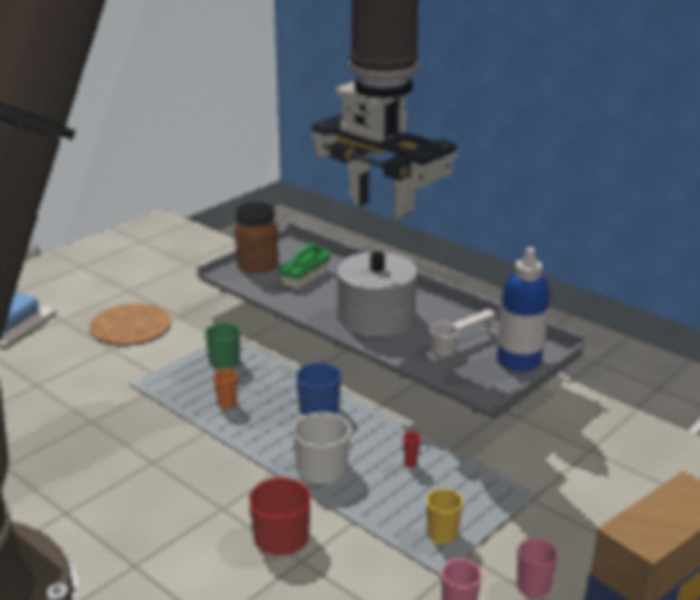

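Call:
{"method": "arm_command", "body": {"targets": [[[0, -0.008, 0.02, 0, 0, -0.01], [0, 0, 0.03, 0, 0, 0], [0, 0, 0.025, 0, 0, 0], [0, 0, 0.013, 0, 0, 0], [0, 0, 0, 0, 0, 0], [0, 0, 0, 0, 0, 0]]]}}

```text
clock: 3.55
position: [0.6804, 0.0019, 0.1591]
ee_rot: [-3.142, -0.001, -0.003]
force: [-0.4, 0.6, -0.5]
width: 0.652
gripper_force: 0.0
```

The side crop shows the gripper directly over the black knob at (377,262). The cups are where they were measured: white (322,450), blue (319,390), green (223,345), yellow (443,515), orange (226,388), small red (412,450). I'll close on the knob.

Call:
{"method": "arm_command", "body": {"targets": [[[0, 0, 0, 0, 0, 0], [0, 0, 0, 0, 0, 0], [0, 0, 0, 0, 0, 0], [0, 0, 0, 0, 0, 0], [0, 0, 0, 0, 0, 0], [0, 0, 0, 0, 0, 0]]], "jaw": 0, "newtons": 20}}

```text
clock: 4.3
position: [0.6797, 0.0018, 0.1578]
ee_rot: [3.142, 0.001, -0.0]
force: [-0.7, -1.0, 0.9]
width: 0.232
gripper_force: 20.0
```

Call:
{"method": "arm_command", "body": {"targets": [[[0, 0, -0.01, 0, 0, 0], [0, 0, -0.02, 0, 0, 0], [0, 0, -0.03, 0, 0, 0], [0, 0, -0.03, 0, 0, 0], [0, 0, -0.03, 0, 0, 0], [0, 0, 0, 0, 0, 0], [0, 0, 0, 0, 0, 0]]]}}

```text
clock: 5.18
position: [0.6793, 0.0019, 0.2772]
ee_rot: [3.142, 0.001, -0.001]
force: [-0.7, 0.3, -2.4]
width: 0.235
gripper_force: 20.0
```

```bash
python3 - <<'E'
from h import *
np.set_printoptions(precision=4,suppress=True)
print(arm.observe()["position"])
s=grab("side");save(s,"side2.png",(120,60,400,300),2.5)
E
```

```text
[0.6793 0.0019 0.2772]
```

Call:
{"method": "arm_command", "body": {"targets": [[[-0.015, -0.027, 0, 0, 0, 0], [-0.027, -0.045, 0, 0, 0, 0], [-0.027, -0.045, 0, 0, 0, 0], [-0.027, -0.045, 0, 0, 0, 0], [-0.027, -0.045, 0, 0, 0, 0], [-0.027, -0.045, 0, 0, 0, 0], [-0.027, -0.045, 0, 0, 0, 0], [-0.015, -0.03, 0.02, 0, 0, 0], [0, 0, 0.04, 0, 0, 0], [0, 0, 0.04, 0, 0, 0]]]}}

```text
clock: 6.48
position: [0.4866, 0.3289, 0.1757]
ee_rot: [3.141, 0.003, -0.001]
force: [0.7, -0.3, -1.3]
width: 0.234
gripper_force: 20.0
```

Call:
{"method": "arm_command", "body": {"targets": [[[0, 0, 0.04, 0, 0, 0], [0, 0, 0.03, 0, 0, 0], [0, 0, 0.01, 0, 0, 0], [0, 0, 0, 0, 0, 0], [0, 0, 0, 0, 0, 0]]]}}

```text
clock: 7.1
position: [0.4881, 0.3293, 0.0989]
ee_rot: [-3.14, -0.001, -0.002]
force: [-0.1, 0.1, -1.0]
width: 0.234
gripper_force: 20.0
```

```bash
python3 - <<'E'
from h import *
np.set_printoptions(precision=4,suppress=True)
print(arm.observe()["position"],arm.observe()["force"])
for n in("top","side"):
    im=grab(n);save(im,n+"3.png")
    v,u=np.mgrid[0:384,0:512];P=world(im,u.ravel(),v.ravel()).reshape(384,512,3)
    d=np.hypot(P[...,0]-.487,P[...,1]-.329)
    z,c,r,mid,ext=meas(im,(d<.09)&(P[...,2]>.02)&(P[...,2]<.09));print('lid',z,c,r,mid,ext)
    # open tin
    d=np.hypot(P[...,0]-.68,P[...,1]-.001)
    z,c,r,mid,ext=meas(im,(d<.08)&(P[...,2]>.098)&(P[...,2]<.12));print('tin rim',z,c,r,mid,ext)
E
```

```text
[0.4881 0.3293 0.0989] [-0.1424  0.1311 -1.0318]
lid 0.08117752351386795 [0.5232 0.3186] 0.023425343800289558 [0.532  0.3117] [0.0304 0.0436]
tin rim 0.1070415972008226 [0.6834 0.0021] 0.04776278016189259 [0.6861 0.0022] [0.0993 0.0952]
lid 0.08097068425554337 [0.4861 0.3247] 0.03986124673505866 [0.4878 0.3256] [0.1091 0.1082]
tin rim 0.10702668565746021 [0.6795 0.0005] 0.04730196960938849 [0.6801 0.0002] [0.1012 0.0979]
```

Call:
{"method": "arm_command", "body": {"targets": [[[-0.001, -0.001, 0.015, 0, 0, 0], [0, 0, 0.009, 0, 0, 0], [0, 0, 0.004, 0, 0, 0], [0, 0, 0.001, 0, 0, 0], [0, 0, 0, 0, 0, 0], [0, 0, 0, 0, 0, 0]]]}}

```text
clock: 7.95
position: [0.4865, 0.3297, 0.0687]
ee_rot: [3.141, 0.001, 0.0]
force: [-0.8, -0.2, 0.8]
width: 0.235
gripper_force: 20.0
```

Call:
{"method": "arm_command", "body": {"targets": [[[0, 0, 0, 0, 0, 0], [0, 0, 0, 0, 0, 0], [0, 0, 0, 0, 0, 0], [0, 0, 0, 0, 0, 0], [0, 0, -0.01, 0, 0, 0], [0, 0, -0.03, 0, 0, 0], [0, 0, -0.04, 0, 0, 0], [0, 0, -0.03, 0, 0, 0]]], "jaw": 0.06}}

```text
clock: 8.95
position: [0.4867, 0.3301, 0.1811]
ee_rot: [-3.14, -0.001, -0.002]
force: [-0.6, 0.0, 0.3]
width: 0.654
gripper_force: 0.0
```

```bash
python3 - <<'E'
from h import *
np.set_printoptions(precision=4,suppress=True)
print(arm.observe()["position"],arm.observe()["force"])
for n in("side",):
    im=grab(n);save(im,n+"4.png",(100,80,400,300),2.5)
    v,u=np.mgrid[0:384,0:512];P=world(im,u.ravel(),v.ravel()).reshape(384,512,3)
    d=np.hypot(P[...,0]-.487,P[...,1]-.329)
    z,c,r,mid,ext=meas(im,(d<.09)&(P[...,2]>.025)&(P[...,2]<.056));print('lid',z,c,r,mid,ext)
    z,c,r,mid,ext=meas(im,(d<.05)&(P[...,2]>.06)&(P[...,2]<.08));print('knob',z,c,r,mid,ext)
E
```

```text
[0.4867 0.3301 0.1811] [-0.5945  0.0068  0.3059]
lid 0.05082502358117526 [0.4848 0.3272] 0.04070921100188177 [0.4854 0.3285] [0.1114 0.1137]
knob 0.07299668795115102 [0.4879 0.3292] 0.00910569989463329 [0.4874 0.329 ] [0.0203 0.021 ]
```

Call:
{"method": "arm_command", "body": {"targets": [[[-0.004, 0.03, 0, 0, 0, 0], [-0.008, 0.057, 0, 0, 0, 0], [-0.008, 0.057, 0, 0, 0, 0], [-0.008, 0.057, 0, 0, 0, 0], [-0.008, 0.057, 0, 0, 0, 0], [-0.008, 0.057, 0, 0, 0, 0], [-0.008, 0.057, 0, 0, 0, 0], [-0.005, 0.057, 0, 0, 0, 0], [-0.003, 0.031, 0.03, 0, 0, 0], [0, 0, 0.02, 0, 0, 0]]], "jaw": 0.091, "newtons": 6}}

```text
clock: 10.25
position: [0.4262, -0.1332, 0.1285]
ee_rot: [3.14, -0.007, 0.001]
force: [0.2, 0.2, 0.4]
width: 0.996
gripper_force: 0.0
```

```bash
cat > look.py <<'E'
import sys
from h import *
np.set_printoptions(precision=4,suppress=True)
print(arm.observe()["position"])
for n in sys.argv[2:]:
    im=grab(n)
    if sys.argv[1]=='white':
        v,u=np.mgrid[0:384,0:512];P=world(im,u.ravel(),v.ravel()).reshape(384,512,3)
        px=im["pixels"].astype(int);m=(px.max(2)-px.min(2)<30)&(P[...,2]>.015)&(P[...,2]<.075)&(abs(P[...,0]-.43)<.1)&(abs(P[...,1]+.13)<.1)
        z,c,r,mid,ext=meas(im,m);print(n,m.sum(),'z',round(z,4),c,'r',round(r,4),mid)
    else:
        for b in blobs(im):
            z,c,r,mid,ext=meas(im,b[3])
            if (b[0]==sys.argv[1] or sys.argv[1]=='all') and z<.07: print(n,b[0],b[1].round(),b[2],'z',round(z,4),c,'r',round(r,4),mid,ext)
E
python3 look.py white side top
```

```text
[ 0.4262 -0.1332  0.1285]
side 525 z 0.0617 [ 0.4254 -0.131 ] r 0.0335 [ 0.4256 -0.1302]
  return _methods._mean(a, axis=axis, dtype=dtype,
  ret = um.true_divide(
Traceback (most recent call last):
  File "look.py", line 10, in <module>
    z,c,r,mid,ext=meas(im,m);print(n,m.sum(),'z',round(z,4),c,'r',round(r,4),mid)
                  ~~~~^^^^^^
  File "h.py", line 40, in meas
    v,u=np.nonzero(mask);P=clean(world(im,u,v));zt=np.percentile(P[:,2],95)
                                                   ~~~~~~~~~~~~~^^^^^^^^^^^
IndexError: index -1 is out of bounds for axis 0 with size 0
```

Call:
{"method": "arm_command", "body": {"targets": [[[0.001, -0.002, 0.03, 0, 0, 0], [0, 0, 0.025, 0, 0, 0], [0, 0, 0.01, 0, 0, 0], [0, 0, 0, 0, 0, 0], [0, 0, 0, 0, 0, 0]]]}}

```text
clock: 10.98
position: [0.4285, -0.1283, 0.0647]
ee_rot: [3.141, 0.001, 0.002]
force: [0.3, -0.1, 0.5]
width: 0.99
gripper_force: 0.0
```

Call:
{"method": "arm_command", "body": {"targets": [[[0, 0, 0, 0, 0, 0], [0, 0, 0, 0, 0, 0], [0, 0, 0, 0, 0, 0], [0, 0, 0, 0, 0, 0], [0, 0, 0, 0, 0, 0]]], "jaw": 0.05, "newtons": 6}}

```text
clock: 11.6
position: [0.428, -0.1284, 0.064]
ee_rot: [3.141, 0.001, 0.001]
force: [-0.9, -0.0, 6.0]
width: 0.754
gripper_force: 6.0
```

Call:
{"method": "arm_command", "body": {"targets": [[[0, 0, -0.01, 0, 0, 0], [0, 0, -0.02, 0, 0, 0], [0, 0, -0.035, 0, 0, 0], [0, 0, -0.04, 0, 0, 0], [0.02, -0.01, -0.035, 0, 0, 0], [0.04, -0.02, 0, 0, 0, 0], [0.045, -0.025, 0, 0, 0, 0], [0.045, -0.025, 0, 0, 0, 0], [0.04, -0.02, 0, 0, 0, 0], [0, 0, 0, 0, 0, 0]]]}}

```text
clock: 12.85
position: [0.6196, -0.0253, 0.2035]
ee_rot: [-3.14, -0.007, -0.001]
force: [-0.4, -0.9, 0.1]
width: 0.76
gripper_force: 6.0
```

```bash
python3 - <<'E'
from h import *
np.set_printoptions(precision=4,suppress=True)
p=arm.observe()["position"];print(p,arm.observe()["force"],arm.observe()["gripper_force"])
im=grab("side");save(im,"side5.png",(120,60,400,300),2.5)
E
```

```text
[ 0.6196 -0.0253  0.2035] [-0.3954 -0.8585  0.1374] 6.000151809521412
```

View pics/side5.png

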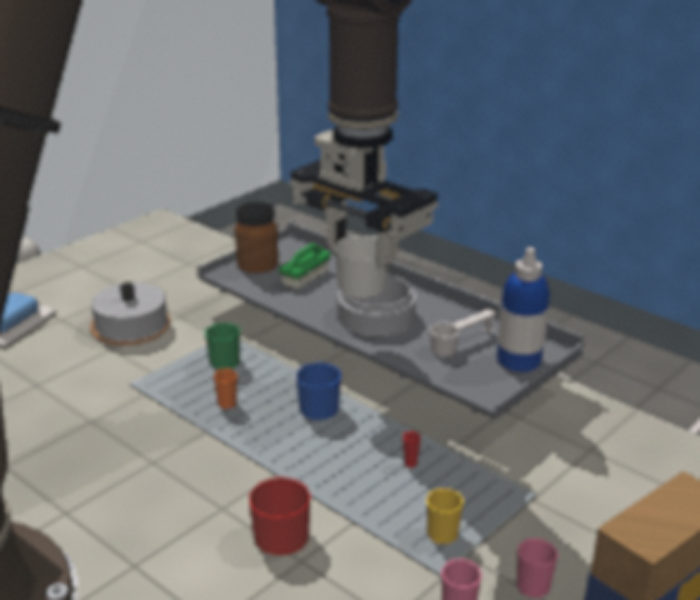

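The crop shows the white cup held upright at (362,265) just short of the open tin (377,305), and the lid lying on the trivet at (130,312).

Call:
{"method": "arm_command", "body": {"targets": [[[0.03, -0.014, 0, 0, 0, 0], [0.022, -0.01, 0, 0, 0, 0], [0.01, -0.004, 0.01, 0, 0, 0], [0, 0, 0.01, 0, 0, 0], [0, 0, 0, 0, 0, 0], [0, 0, 0, 0, 0, 0]]]}}

```text
clock: 13.65
position: [0.6791, -0.0008, 0.1839]
ee_rot: [3.141, -0.0, -0.001]
force: [0.4, -0.1, -0.3]
width: 0.756
gripper_force: 6.0
```

```bash
python3 - <<'E'
from h import *
np.set_printoptions(precision=4,suppress=True)
p=arm.observe()["position"];print(p)
for n in("side","top"):
    im=grab(n)
    v,u=np.mgrid[0:384,0:512];P=world(im,u.ravel(),v.ravel()).reshape(384,512,3)
    px=im["pixels"].astype(int)
    d=np.hypot(P[...,0]-.68,P[...,1]-.001)
    z,c,r,mid,ext=meas(im,(d<.08)&(P[...,2]>.099)&(P[...,2]<.112));print('tin rim',z,c,r,mid,ext)
E
```

```text
[ 0.6791 -0.0008  0.1839]
tin rim 0.10558595259390659 [0.6799 0.0009] 0.047688066673734444 [0.6798 0.0002] [0.1022 0.1004]
  return _methods._mean(a, axis=axis, dtype=dtype,
  ret = um.true_divide(
Traceback (most recent call last):
  File "h.py", line 40, in meas
    v,u=np.nonzero(mask);P=clean(world(im,u,v));zt=np.percentile(P[:,2],95)
                                                   ~~~~~~~~~~~~~^^^^^^^^^^^
IndexError: index -1 is out of bounds for axis 0 with size 0
```

Call:
{"method": "arm_command", "body": {"targets": [[[0.002, -0.003, 0.012, 0, 0, 0], [0, 0, 0.015, 0, 0, 0], [0, 0, 0.015, 0, 0, 0], [0, 0, 0.01, 0, 0, 0], [0, 0, 0.003, 0, 0, 0], [0, 0, 0, 0, 0, 0], [0, 0, 0, 0, 0, 0]]]}}

```text
clock: 14.62
position: [0.6821, 0.0029, 0.1293]
ee_rot: [-3.142, -0.001, -0.002]
force: [0.1, -0.4, -0.7]
width: 0.758
gripper_force: 6.0
```

Call:
{"method": "arm_command", "body": {"targets": [[[0, 0, 0, 0, 0, 0], [0, 0, 0, 0, 0, 0], [0, 0, 0, 0, 0, 0], [0, 0, 0, 0, 0, 0], [0, 0, -0.01, 0, 0, 0], [0, 0, -0.025, 0, 0, 0], [0, 0, -0.04, 0, 0, 0], [0, 0, -0.02, 0, 0, 0]]], "jaw": 0.091}}

```text
clock: 15.62
position: [0.6827, 0.003, 0.227]
ee_rot: [-3.141, -0.001, -0.006]
force: [-0.1, -0.4, 0.0]
width: 0.991
gripper_force: 0.0
```

```bash
cat > nest.py <<'E'
import sys
from h import *
np.set_printoptions(precision=4,suppress=True)
p=arm.observe()["position"];print(p)
im=grab("side")
v,u=np.mgrid[0:384,0:512];P=world(im,u.ravel(),v.ravel()).reshape(384,512,3)
d=np.hypot(P[...,0]-.68,P[...,1]-.001)
m=(d<.06)&(P[...,2]>.114)&(P[...,2]<.128)
z,c,r,mid,ext=meas(im,m);print('nest rims',m.sum(),'z',z,c,'r',r,mid,ext)
z,c,r,mid,ext=meas(im,(d<.08)&(P[...,2]>.099)&(P[...,2]<.112));print('tin rim',z,c,r,mid,ext)
E
python3 nest.py; python3 look.py all side
```

```text
[0.6827 0.003  0.227 ]
nest rims 84 z 0.1225482765618099 [0.6803 0.0034] r 0.03346234659028494 [0.6797 0.0032] [0.0706 0.0725]
tin rim 0.11104167794999906 [ 0.6786 -0.0004] 0.03681646212890847 [ 0.68   -0.0005] [0.097  0.0956]
[0.6835 0.003  0.2293]
side blue [247. 216.] 289 z 0.0578 [ 0.5144 -0.0422] r 0.0285 [ 0.5153 -0.0429] [0.0601 0.0592]
side green [209. 198.] 171 z 0.0543 [0.5083 0.1391] r 0.0234 [0.5072 0.1383] [0.05   0.0489]
side yellow [297. 265.] 215 z 0.0532 [ 0.429  -0.3147] r 0.0191 [ 0.4287 -0.3144] [0.0412 0.0402]
side orange [210. 214.] 98 z 0.0497 [0.4397 0.0575] r 0.0143 [0.4396 0.0569] [0.0302 0.0317]
side red [284. 239.] 45 z 0.0453 [ 0.5029 -0.2074] r 0.01 [ 0.5032 -0.2088] [0.0219 0.0186]
side red [232. 266.] 527 z 0.056 [ 0.3057 -0.1799] r 0.0334 [ 0.3053 -0.1805] [0.0709 0.0671]
```

Call:
{"method": "arm_command", "body": {"targets": [[[-0.02, 0.005, 0, 0, 0, 0], [-0.04, 0.01, 0, 0, 0, 0], [-0.04, 0.01, 0, 0, 0, 0], [-0.04, 0.01, 0.01, 0, 0, 0], [-0.027, 0.0075, 0.03, 0, 0, 0], [0, 0, 0.04, 0, 0, 0], [0, 0, 0.02, 0, 0, 0], [0, 0, 0, 0, 0, 0]]], "jaw": 0.085}}

```text
clock: 16.73
position: [0.5132, -0.0398, 0.1221]
ee_rot: [-3.142, -0.001, 0.006]
force: [0.1, 0.7, 0.5]
width: 0.921
gripper_force: 0.0
```

```bash
cat > nest.py <<'E'
import sys
from h import *
np.set_printoptions(precision=4,suppress=True)
p=arm.observe()["position"];print(p)
for n in sys.argv[1:]:
    im=grab(n)
    v,u=np.mgrid[0:384,0:512];P=world(im,u.ravel(),v.ravel()).reshape(384,512,3)
    d=np.hypot(P[...,0]-.68,P[...,1]-.001)
    for k,a,b in(('nest',.114,.128),('tin',.099,.112)):
        m=(d<.065)&(P[...,2]>a)&(P[...,2]<b)
        if m.sum()<8: print(n,k,'none');continue
        z,c,r,mid,ext=meas(im,m);print(n,k,m.sum(),'z',round(z,4),c,'r',round(r,4),mid,ext)
E
python3 nest.py side top; python3 look.py blue side
```

```text
[ 0.5132 -0.0398  0.1221]
side nest 46 z 0.1215 [0.6803 0.0032] r 0.034 [0.6938 0.0026] [0.0448 0.0725]
side tin 82 z 0.1114 [ 0.6771 -0.0039] r 0.0391 [ 0.6897 -0.0051] [0.077  0.0853]
top nest 28 z 0.1254 [0.6834 0.0042] r 0.0336 [0.6908 0.0039] [0.0543 0.0669]
top tin 66 z 0.1107 [0.6806 0.0037] r 0.0425 [0.6928 0.0026] [0.0743 0.0942]
[ 0.5148 -0.0397  0.124 ]
side blue [247. 216.] 293 z 0.0577 [ 0.514  -0.0423] r 0.0282 [ 0.5135 -0.0421] [0.0609 0.0609]
```

Call:
{"method": "arm_command", "body": {"targets": [[[0.001, 0, 0.03, 0, 0, 0], [0, 0, 0.02, 0, 0, 0], [0, 0, 0.009, 0, 0, 0], [0, 0, 0, 0, 0, 0], [0, 0, 0, 0, 0, 0]]]}}

```text
clock: 17.5
position: [0.5164, -0.0397, 0.0656]
ee_rot: [3.142, 0.001, 0.002]
force: [0.5, 0.3, 0.2]
width: 0.931
gripper_force: 0.0
```

Call:
{"method": "arm_command", "body": {"targets": [[[0, 0, 0, 0, 0, 0], [0, 0, 0, 0, 0, 0], [0, 0, 0, 0, 0, 0], [0, 0, 0, 0, 0, 0], [0, 0, 0, 0, 0, 0]]], "jaw": 0.04}}

```text
clock: 18.12
position: [0.5158, -0.0398, 0.0649]
ee_rot: [3.141, 0.001, 0.0]
force: [-0.1, -0.4, 3.3]
width: 0.657
gripper_force: 6.0
```

```bash
python3 look.py blue side;python3 -c "
from h import *
im=grab('side');save(im,'s6.png',(190,130,330,260),5)"
```

```text
[ 0.5158 -0.0398  0.0649]
side blue [246. 216.] 251 z 0.0568 [ 0.515  -0.0397] r 0.0291 [ 0.5128 -0.0389] [0.0588 0.0603]
```

Call:
{"method": "arm_command", "body": {"targets": [[[0, 0, -0.01, 0, 0, 0], [0, 0, -0.03, 0, 0, 0], [0, 0, -0.045, 0, 0, 0], [0, 0, -0.045, 0, 0, 0], [0.03, -0.008, -0.01, 0, 0, 0], [0.04, -0.01, 0, 0, 0, 0], [0.04, -0.01, 0, 0, 0, 0], [0.035, -0.01, 0, 0, 0, 0], [0.02, -0.005, 0, 0, 0, 0], [0, 0, 0, 0, 0, 0]]]}}

```text
clock: 19.48
position: [0.6812, 0.0042, 0.2044]
ee_rot: [-3.141, -0.003, 0.001]
force: [-1.7, 0.3, -0.3]
width: 0.654
gripper_force: 6.0
```

Call:
{"method": "arm_command", "body": {"targets": [[[0, 0, 0.01, 0, 0, 0], [0, 0, 0, 0, 0, 0], [0, 0, 0, 0, 0, 0]]]}}

```text
clock: 19.85
position: [0.6801, 0.003, 0.1949]
ee_rot: [3.141, 0.001, -0.0]
force: [0.7, 0.1, 0.1]
width: 0.656
gripper_force: 6.0
```

```bash
python3 nest.py side; python3 -c "
from h import *
im=grab('side')
for b in blobs(im):
    z,c,r,mid,ext=meas(im,b[3])
    if b[0]=='blue': print(b[1],z,c,r,mid,ext)
save(im,'s7.png',(220,110,320,210),6)"
```

```text
[0.6801 0.003  0.1949]
side nest 60 z 0.1228 [0.6791 0.0028] r 0.0333 [0.6772 0.0033] [0.0714 0.0689]
side tin 167 z 0.1103 [ 0.6769 -0.0006] r 0.0378 [ 0.6764 -0.0005] [0.0956 0.0961]
[268.7654321  160.41975309] 0.18705223099147172 [0.67931425 0.00353226] 0.028792848318511435 [0.67852816 0.00541129] [0.06127692 0.05828294]
[329.99553571 177.82589286] 0.18552927935770325 [ 0.71326761 -0.22106495] 0.018649131546176142 [ 0.70976933 -0.22199538] [0.04129177 0.04336602]
[327.40449438 204.07865169] 0.08532605464863803 [ 0.71262418 -0.21964843] 0.025560872994843428 [ 0.70148752 -0.2272095 ] [0.03408159 0.03916408]
[375.66666667 310.0141844 ] 0.1027017167141059 [ 0.39362529 -0.5560817 ] 0.029340924628200246 [ 0.39047876 -0.57691215] [0.05152392 0.01524924]
```

View pics/s7.png

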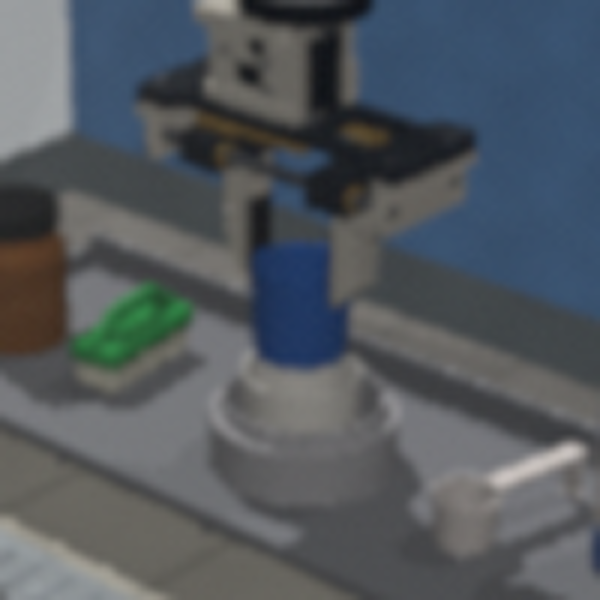

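The crop shows the blue cup upright and centred directly above the white mouth (blue at (300,310), white mouth at (303,375)). Lowering it now.

Call:
{"method": "arm_command", "body": {"targets": [[[0.001, 0, 0.012, 0, 0, 0], [0, 0, 0.015, 0, 0, 0], [0, 0, 0.015, 0, 0, 0], [0, 0, 0.009, 0, 0, 0], [0, 0, 0, 0, 0, 0], [0, 0, 0, 0, 0, 0]]]}}

```text
clock: 20.7
position: [0.682, 0.0034, 0.1441]
ee_rot: [-3.142, -0.001, -0.001]
force: [-0.4, 0.8, 0.2]
width: 0.652
gripper_force: 6.0
```

Call:
{"method": "arm_command", "body": {"targets": [[[0, 0, 0, 0, 0, 0], [0, 0, 0, 0, 0, 0], [0, 0, 0, 0, 0, 0], [0, 0, 0, 0, 0, 0], [0, 0, -0.015, 0, 0, 0], [0, 0, -0.03, 0, 0, 0], [0, 0, -0.03, 0, 0, 0], [0, 0, 0, 0, 0, 0]]], "jaw": 0.08}}

```text
clock: 21.7
position: [0.6834, 0.0035, 0.2228]
ee_rot: [-3.141, -0.001, -0.01]
force: [0.9, 0.2, 1.1]
width: 0.869
gripper_force: 0.0
```

```bash
python3 nest.py side;python3 look.py all side
```

```text
[0.6834 0.0035 0.2228]
side nest 114 z 0.1234 [0.6791 0.0026] r 0.0314 [0.6802 0.0028] [0.0691 0.0722]
side tin 176 z 0.1111 [ 0.6769 -0.0031] r 0.0361 [ 0.6783 -0.0021] [0.0967 0.0955]
[0.6825 0.0035 0.2209]
side green [209. 198.] 171 z 0.054 [0.5071 0.1401] r 0.0237 [0.5071 0.1395] [0.0531 0.0476]
side yellow [297. 265.] 214 z 0.0525 [ 0.4296 -0.3141] r 0.0193 [ 0.4293 -0.3157] [0.0413 0.0397]
side orange [210. 214.] 98 z 0.0492 [0.4409 0.058 ] r 0.0143 [0.4414 0.0579] [0.0289 0.0309]
side red [284. 239.] 44 z 0.0453 [ 0.5053 -0.209 ] r 0.0098 [ 0.5057 -0.2089] [0.0236 0.0176]
side red [232. 266.] 525 z 0.0562 [ 0.3055 -0.1801] r 0.0332 [ 0.305 -0.181] [0.0713 0.0697]
```

Call:
{"method": "arm_command", "body": {"targets": [[[-0.03, -0.02, 0, 0, 0, 0], [-0.04, -0.035, 0, 0, 0, 0], [-0.04, -0.035, 0, 0, 0, 0], [-0.04, -0.03, 0, 0, 0, 0], [-0.023, -0.016, 0.03, 0, 0, 0], [0, 0, 0.04, 0, 0, 0], [0, 0, 0.03, 0, 0, 0], [0, 0, 0, 0, 0, 0], [0, 0, 0, 0, 0, 0]]], "jaw": 0.075}}

```text
clock: 22.92
position: [0.5089, 0.1394, 0.1194]
ee_rot: [-3.141, -0.001, -0.0]
force: [0.3, -0.2, 0.5]
width: 0.819
gripper_force: 0.0
```

```bash
python3 nest.py side top;python3 look.py green side
```

```text
[0.5089 0.1394 0.1194]
side nest 115 z 0.1234 [ 0.6765 -0.0001] r 0.0319 [0.6773 0.0009] [0.0707 0.0697]
side tin 179 z 0.1109 [ 0.6752 -0.0053] r 0.0355 [ 0.679 -0.002] [0.0968 0.0957]
top nest 68 z 0.1233 [0.6796 0.0013] r 0.0318 [0.6801 0.0021] [0.0695 0.064 ]
top tin 110 z 0.1106 [0.6795 0.0023] r 0.0395 [0.6833 0.0023] [0.0934 0.0944]
[0.5094 0.1395 0.1199]
side green [209. 198.] 174 z 0.0549 [0.5084 0.1393] r 0.0237 [0.5087 0.1379] [0.0497 0.0481]
```

Call:
{"method": "arm_command", "body": {"targets": [[[0.001, 0, 0.03, 0, 0, 0], [0, 0, 0.02, 0, 0, 0], [0, 0, 0.007, 0, 0, 0], [0, 0, 0, 0, 0, 0], [0, 0, 0, 0, 0, 0]]]}}

```text
clock: 23.7
position: [0.5102, 0.1394, 0.0627]
ee_rot: [-3.141, -0.001, -0.002]
force: [0.9, -0.8, -0.1]
width: 0.814
gripper_force: 0.0
```

Call:
{"method": "arm_command", "body": {"targets": [[[0, 0, 0, 0, 0, 0], [0, 0, 0, 0, 0, 0], [0, 0, 0, 0, 0, 0], [0, 0, 0, 0, 0, 0], [0, 0, 0, 0, 0, 0]]], "jaw": 0.03}}

```text
clock: 24.32
position: [0.5097, 0.1393, 0.0618]
ee_rot: [-3.142, -0.001, -0.0]
force: [-0.7, -0.2, 2.8]
width: 0.556
gripper_force: 6.0
```

```bash
python3 nest.py side top;python3 look.py green side; python3 -c "
from h import *
for n in('side','top'):
    im=grab(n)
    for b in blobs(im):
        z,c,r,mid,ext=meas(im,b[3])
        if b[0]=='blue' and abs(c[0]-.68)<.03 and abs(c[1])<.05: print(n,b[1],b[2],z,c,r,mid,ext)
save(im,'t8.png',(220,105,285,165),9)"
```

```text
[0.5097 0.1393 0.0618]
side nest 118 z 0.1235 [ 0.6766 -0.0004] r 0.0317 [0.6771 0.0009] [0.0722 0.0726]
side tin 176 z 0.1109 [ 0.6743 -0.0061] r 0.0349 [ 0.6758 -0.0017] [0.0891 0.0953]
top nest 70 z 0.1242 [0.6799 0.0014] r 0.0318 [0.6814 0.0021] [0.0659 0.0641]
top tin 115 z 0.1105 [0.6806 0.0018] r 0.0395 [0.6835 0.0023] [0.0936 0.0944]
[0.5097 0.1393 0.0618]
side green [208. 198.] 138 z 0.055 [0.5067 0.1401] r 0.0237 [0.5037 0.1421] [0.0487 0.0496]
side [270.12676056 171.8028169 ] 71 0.11818888461324963 [ 6.78946154e-01 -1.79018318e-04] 0.025580531670213246 [ 0.68829539 -0.00137395] [0.03842541 0.05566138]
top [251.38690476 139.125     ] 168 0.11372655989808653 [ 6.79793808e-01 -5.60820986e-04] 0.027245635010992777 [ 0.68881091 -0.00144804] [0.04001642 0.0494966 ]
```

View pics/t8.png

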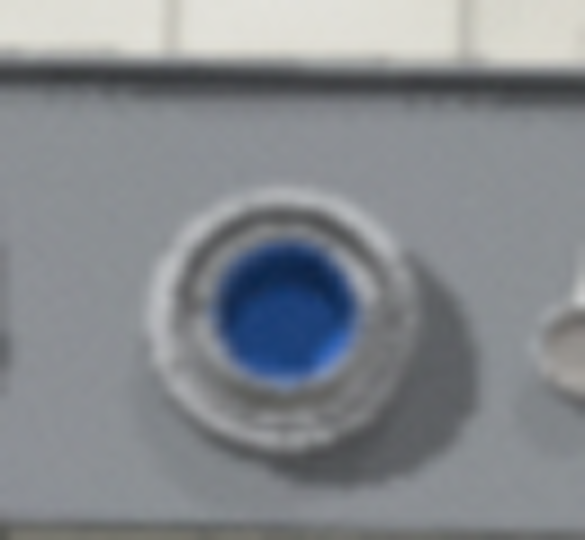

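```bash
cat > mouth.py <<'E'
import sys
from h import *
np.set_printoptions(precision=4,suppress=True)
# mouth of the innermost cup by colour, ray onto rim plane z=.121
print(arm.observe()["position"])
col=sys.argv[1]
for n in sys.argv[2:]:
    im=grab(n)
    for b in blobs(im):
        if b[0]!=col: continue
        m=cv2.morphologyEx(b[3].astype(np.uint8),cv2.MORPH_CLOSE,np.ones((3,3)))
        ct=max(cv2.findContours(m,0,1)[0],key=cv2.contourArea)[:,0].astype(float)
        W=world(im,ct[:,0],ct[:,1],.121)[:,:2]
        c=(W.min(0)+W.max(0))/2
        if np.hypot(*(c-[.68,0]))<.05: 
            (ex,ey),r=cv2.minEnclosingCircle(W.astype(np.float32)*1000)
            print(n,col,'mid',c,'ext',np.ptp(W,axis=0),'enc',ex/1e3,ey/1e3,r/1e3)
E
python3 mouth.py blue top side; python3 look.py all side
```

```text
[0.5097 0.1393 0.0618]
top blue mid [ 0.6792 -0.0017] ext [0.0542 0.049 ] enc 0.6790743408203125 -0.0004597392976284027 0.0279272403717041
side blue mid [ 0.6763 -0.0048] ext [0.0464 0.0484] enc 0.674976806640625 -0.003652872323989868 0.025488510131835937
[0.5097 0.1393 0.0618]
side green [208. 198.] 136 z 0.0526 [0.5089 0.1387] r 0.025 [0.5042 0.1399] [0.0448 0.0522]
side yellow [297. 265.] 218 z 0.0519 [ 0.4293 -0.3145] r 0.0192 [ 0.4293 -0.3149] [0.0414 0.0418]
side orange [210. 215.] 102 z 0.0501 [0.4393 0.0586] r 0.0143 [0.4402 0.0594] [0.0317 0.0316]
side red [284. 239.] 42 z 0.0453 [ 0.5017 -0.2071] r 0.0105 [ 0.5027 -0.2093] [0.0225 0.018 ]
side red [232. 266.] 547 z 0.0561 [ 0.3054 -0.1801] r 0.0331 [ 0.3058 -0.1805] [0.0707 0.0695]
```

Call:
{"method": "arm_command", "body": {"targets": [[[0, 0, -0.01, 0, 0, 0], [0, 0, -0.03, 0, 0, 0], [0, 0, -0.045, 0, 0, 0], [0.01, 0.01, -0.045, 0, 0, 0], [0.035, 0.03, -0.005, 0, 0, 0], [0.04, 0.035, 0, 0, 0, 0], [0.04, 0.035, 0, 0, 0, 0], [0.033, 0.025, 0, 0, 0, 0], [0.01, 0.005, 0, 0, 0, 0], [0, 0, 0, 0, 0, 0]]]}}

```text
clock: 25.98
position: [0.6775, -0.0005, 0.1965]
ee_rot: [-3.141, -0.001, 0.001]
force: [-0.0, 1.0, -0.4]
width: 0.556
gripper_force: 6.0
```

Call:
{"method": "arm_command", "body": {"targets": [[[0, 0, 0.005, 0, 0, 0], [0, 0, 0, 0, 0, 0], [0, 0, 0, 0, 0, 0]]]}}

```text
clock: 26.35
position: [0.6773, 0.0001, 0.1919]
ee_rot: [-3.142, -0.003, 0.0]
force: [0.0, 0.5, -0.6]
width: 0.554
gripper_force: 6.0
```

```bash
python3 nest.py side; python3 -c "
from h import *
im=grab('side')
for b in blobs(im):
    z,c,r,mid,ext=meas(im,b[3])
    if b[0]=='green': print(b[1],z,c,r,mid,ext)
save(im,'s9.png',(220,110,320,210),6)"
```

```text
[0.6773 0.0001 0.1919]
side nest 78 z 0.1235 [ 0.6761 -0.0004] r 0.0319 [0.676  0.0002] [0.0725 0.0709]
side tin 169 z 0.1108 [ 0.6764 -0.0043] r 0.0344 [ 0.6779 -0.0005] [0.0928 0.0944]
[269.09230769 161.56923077] 0.18424028493545613 [ 0.67679595 -0.00087066] 0.024535874366359716 [6.76372707e-01 3.46688548e-04] [0.05053049 0.04916178]
[241.75342466 163.85616438] 0.10690430964244255 [0.70160522 0.16629913] 0.01720218691951964 [0.70283503 0.1610825 ] [0.05322201 0.01329017]
```

View pics/s9.png

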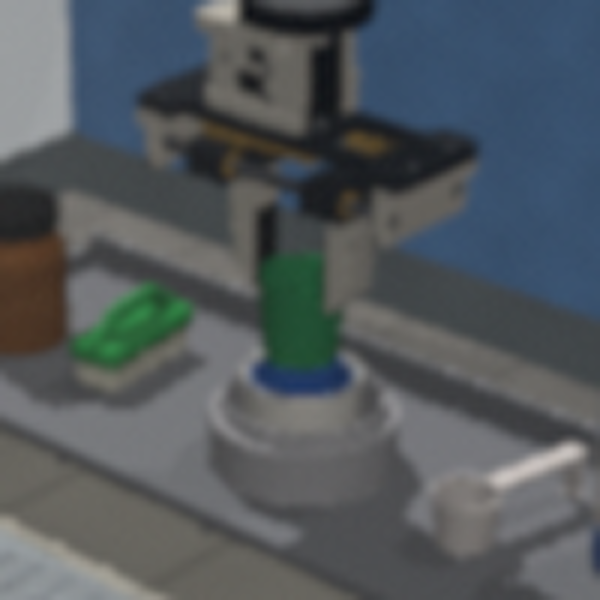

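The green cup at (302,315) hangs upright over the blue mouth at (302,378). Lowering and releasing.

Call:
{"method": "arm_command", "body": {"targets": [[[0, 0.001, 0.012, 0, 0, 0], [0, 0, 0.015, 0, 0, 0], [0, 0, 0.015, 0, 0, 0], [0, 0, 0.007, 0, 0, 0], [0, 0, 0, 0, 0, 0], [0, 0, 0, 0, 0, 0]]]}}

```text
clock: 27.2
position: [0.678, -0.0016, 0.1431]
ee_rot: [-3.142, -0.001, -0.001]
force: [-0.1, 0.5, -0.3]
width: 0.552
gripper_force: 6.0
```

Call:
{"method": "arm_command", "body": {"targets": [[[0, 0, 0, 0, 0, 0], [0, 0, 0, 0, 0, 0], [0, 0, 0, 0, 0, 0], [0, 0, 0, 0, 0, 0], [0, 0, -0.015, 0, 0, 0], [0, 0, -0.03, 0, 0, 0], [0, 0, -0.03, 0, 0, 0], [0, 0, 0, 0, 0, 0]]], "jaw": 0.068}}

```text
clock: 28.2
position: [0.6795, -0.0014, 0.2218]
ee_rot: [-3.141, -0.001, -0.01]
force: [-0.1, 0.3, 0.4]
width: 0.744
gripper_force: 0.0
```

```bash
python3 nest.py side;python3 look.py all side
```

```text
[ 0.6795 -0.0014  0.2218]
side nest 138 z 0.1234 [ 0.6763 -0.0003] r 0.0302 [ 0.6774 -0.0014] [0.0736 0.0703]
side tin 169 z 0.1109 [ 0.6749 -0.0044] r 0.0344 [ 0.6765 -0.0007] [0.096  0.0986]
[ 0.6785 -0.0015  0.2199]
side yellow [297. 265.] 223 z 0.0528 [ 0.4295 -0.3147] r 0.0193 [ 0.4286 -0.3149] [0.0417 0.0406]
side orange [210. 215.] 91 z 0.0496 [0.4406 0.0574] r 0.0142 [0.4403 0.057 ] [0.0291 0.0297]
side red [284. 239.] 45 z 0.0462 [ 0.5044 -0.2085] r 0.0096 [ 0.5044 -0.209 ] [0.0193 0.0189]
side red [232. 266.] 526 z 0.0561 [ 0.3057 -0.1798] r 0.0332 [ 0.306  -0.1795] [0.0688 0.0696]
```

Call:
{"method": "arm_command", "body": {"targets": [[[-0.02, 0.025, 0, 0, 0, 0], [-0.036, 0.045, 0, 0, 0, 0], [-0.036, 0.045, 0, 0, 0, 0], [-0.036, 0.045, 0, 0, 0, 0], [-0.036, 0.045, 0, 0, 0, 0], [-0.036, 0.045, 0, 0, 0, 0], [-0.03, 0.04, 0.02, 0, 0, 0], [-0.018, 0.023, 0.04, 0, 0, 0], [0, 0, 0.04, 0, 0, 0], [0, 0, 0, 0, 0, 0]]], "jaw": 0.065}}

```text
clock: 29.55
position: [0.4274, -0.3136, 0.115]
ee_rot: [-3.138, -0.0, 0.009]
force: [0.5, 0.5, 0.2]
width: 0.71
gripper_force: 0.0
```

```bash
python3 nest.py side top;python3 mouth.py green top side;python3 look.py yellow side; python3 -c "
from h import *
im=grab('side');save(im,'s10.png',(180,130,340,290),4)"
```

```text
[ 0.4274 -0.3136  0.115 ]
side nest 138 z 0.123 [ 0.6762 -0.0005] r 0.0304 [0.6773 0.0008] [0.0729 0.0703]
side tin 169 z 0.1112 [ 0.6744 -0.0058] r 0.0328 [ 0.6793 -0.0017] [0.0942 0.0937]
top nest 90 z 0.1241 [0.68   0.0017] r 0.0294 [0.681  0.0021] [0.0671 0.0639]
top tin 128 z 0.1106 [0.6814 0.0018] r 0.0364 [0.6833 0.0026] [0.0937 0.0944]
[ 0.4302 -0.3144  0.1182]
top green mid [ 0.6773 -0.0017] ext [0.0502 0.0487] enc 0.6777587280273437 -0.0003075694441795349 0.025778995513916016
side green mid [ 0.6759 -0.0023] ext [0.0473 0.0482] enc 0.6758870239257813 -0.0021481053829193117 0.024238380432128906
[ 0.4311 -0.3149  0.1192]
side yellow [297. 265.] 213 z 0.0534 [ 0.429  -0.3145] r 0.0192 [ 0.4293 -0.3148] [0.0411 0.0373]
```

View pics/s10.png

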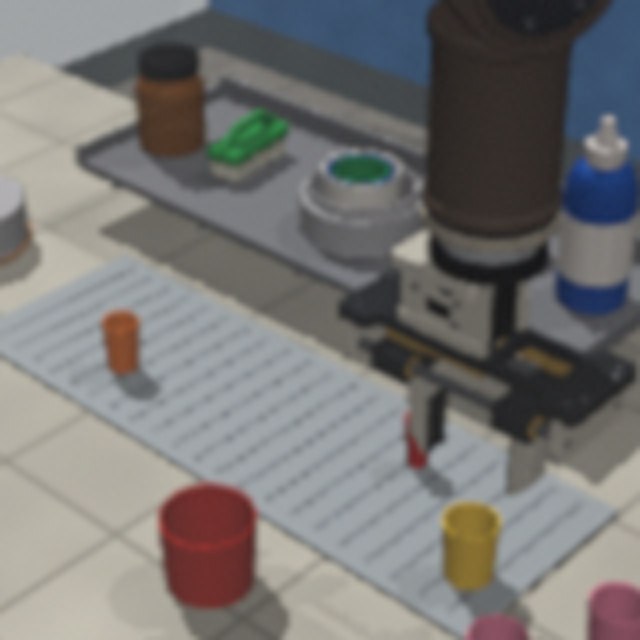

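The crop shows the green mouth sunk level with the white rim at (362,168), and the yellow cup at (470,545) directly under the jaws.

Call:
{"method": "arm_command", "body": {"targets": [[[0, 0, 0.03, 0, 0, 0], [0, 0, 0.02, 0, 0, 0], [0, 0, 0.009, 0, 0, 0], [0, 0, 0, 0, 0, 0], [0, 0, 0, 0, 0, 0]]]}}

```text
clock: 30.48
position: [0.4305, -0.3151, 0.0596]
ee_rot: [3.141, 0.001, 0.002]
force: [0.4, -0.3, 0.8]
width: 0.711
gripper_force: 0.0
```

Call:
{"method": "arm_command", "body": {"targets": [[[0, 0, 0, 0, 0, 0], [0, 0, 0, 0, 0, 0], [0, 0, 0, 0, 0, 0], [0, 0, 0, 0, 0, 0], [0, 0, 0, 0, 0, 0]]], "jaw": 0.025}}

```text
clock: 31.1
position: [0.4301, -0.3148, 0.0589]
ee_rot: [3.141, 0.001, 0.0]
force: [-0.7, 1.3, 2.7]
width: 0.449
gripper_force: 6.0
```

Call:
{"method": "arm_command", "body": {"targets": [[[0, 0, -0.01, 0, 0, 0], [0, 0, -0.03, 0, 0, 0], [0, 0, -0.045, 0, 0, 0], [0.015, -0.018, -0.045, 0, 0, 0], [0.036, -0.045, -0.01, 0, 0, 0], [0.036, -0.045, 0, 0, 0, 0], [0.036, -0.045, 0, 0, 0, 0], [0.036, -0.045, 0, 0, 0, 0], [0.036, -0.045, 0, 0, 0, 0], [0.03, -0.04, 0, 0, 0, 0]]]}}

```text
clock: 32.35
position: [0.6557, -0.0297, 0.1993]
ee_rot: [-3.141, -0.002, -0.0]
force: [-0.2, -0.5, 0.5]
width: 0.445
gripper_force: 6.0
```

Call:
{"method": "arm_command", "body": {"targets": [[[0.015, -0.02, 0, 0, 0, 0], [0.006, -0.01, 0, 0, 0, 0], [0, 0, 0, 0, 0, 0], [0, 0, 0, 0, 0, 0], [0, 0, 0, 0, 0, 0]]]}}

```text
clock: 32.98
position: [0.6753, -0.0032, 0.199]
ee_rot: [3.141, -0.002, -0.0]
force: [-0.6, -0.2, 0.7]
width: 0.446
gripper_force: 6.0
```

```bash
python3 mouth.py green side;  python3 -c "
from h import *
im=grab('side')
for b in blobs(im):
    z,c,r,mid,ext=meas(im,b[3])
    if b[0]=='yellow': print(b[1],z,c,r,mid,ext)
save(im,'s11.png',(220,110,320,210),6)"
```

```text
[ 0.6753 -0.0032  0.199 ]
side green mid [ 0.6764 -0.0036] ext [0.0439 0.0456] enc 0.6755015258789062 -0.0034078092575073244 0.024478662490844728
[269.54887218 159.63157895] 0.19208986956023627 [ 0.6751228  -0.00296783] 0.02068342560556354 [ 6.74527462e-01 -6.64095550e-04] [0.04267251 0.03833302]
```

Call:
{"method": "arm_command", "body": {"targets": [[[0.002, -0.001, 0.015, 0, 0, 0], [0, 0, 0.015, 0, 0, 0], [0, 0, 0.015, 0, 0, 0], [0, 0, 0.01, 0, 0, 0], [0, 0, 0, 0, 0, 0], [0, 0, 0, 0, 0, 0]]]}}

```text
clock: 33.83
position: [0.678, -0.0006, 0.1441]
ee_rot: [-3.142, -0.001, -0.001]
force: [-0.1, 1.1, 0.9]
width: 0.448
gripper_force: 6.0
```

Call:
{"method": "arm_command", "body": {"targets": [[[0, 0, 0, 0, 0, 0], [0, 0, 0, 0, 0, 0], [0, 0, 0, 0, 0, 0], [0, 0, 0, 0, 0, 0], [0, 0, -0.015, 0, 0, 0], [0, 0, -0.03, 0, 0, 0], [0, 0, -0.03, 0, 0, 0], [0, 0, 0, 0, 0, 0]]], "jaw": 0.058}}

```text
clock: 34.83
position: [0.6795, -0.0005, 0.2228]
ee_rot: [-3.141, -0.001, -0.01]
force: [-0.4, -0.1, -0.4]
width: 0.631
gripper_force: 0.0
```

```bash
python3 nest.py side;python3 look.py all side; python3 mouth.py yellow side
```

```text
[ 0.6795 -0.0005  0.2228]
side nest 155 z 0.1232 [ 0.6767 -0.0001] r 0.0285 [ 0.6776 -0.0008] [0.0703 0.0708]
side tin 153 z 0.1109 [ 0.6735 -0.0074] r 0.0335 [ 0.6795 -0.0026] [0.0968 0.0927]
[ 0.6785 -0.0006  0.2209]
side orange [210. 215.] 92 z 0.0494 [0.4394 0.0583] r 0.0146 [0.4395 0.0582] [0.0298 0.0317]
side red [284. 239.] 45 z 0.0457 [ 0.5037 -0.2091] r 0.0098 [ 0.5032 -0.2101] [0.0183 0.0206]
side red [232. 266.] 523 z 0.0568 [ 0.3056 -0.1803] r 0.0332 [ 0.3053 -0.1803] [0.0685 0.0683]
[ 0.6778 -0.0006  0.2195]
side yellow mid [ 0.6757 -0.0025] ext [0.0359 0.0382] enc 0.674883544921875 -0.002606295347213745 0.019974199295043946
```

Call:
{"method": "arm_command", "body": {"targets": [[[-0.025, -0.006, 0, 0, 0, 0], [-0.045, -0.011, 0, 0, 0, 0], [-0.045, -0.011, 0, 0, 0, 0], [-0.045, -0.011, 0, 0, 0, 0], [-0.045, -0.011, 0.02, 0, 0, 0], [-0.031, -0.009, 0.03, 0, 0, 0], [0, 0, 0.04, 0, 0, 0], [0, 0, 0.02, 0, 0, 0], [0, 0, 0, 0, 0, 0], [0, 0, 0, 0, 0, 0]]], "jaw": 0.055}}

```text
clock: 36.22
position: [0.4419, 0.0582, 0.1091]
ee_rot: [-3.142, -0.001, -0.0]
force: [1.1, -0.2, 0.4]
width: 0.598
gripper_force: 0.0
```

```bash
python3 nest.py side;python3 mouth.py yellow top side;python3 look.py orange side
```

```text
[0.4419 0.0582 0.1091]
side nest 154 z 0.1236 [0.6768 0.0004] r 0.0288 [0.6779 0.0009] [0.0742 0.0722]
side tin 152 z 0.1113 [ 0.6738 -0.0065] r 0.0338 [ 0.6794 -0.0031] [0.0958 0.0904]
[0.4422 0.0583 0.1094]
top yellow mid [0.6792 0.0002] ext [0.0388 0.0376] enc 0.6787246704101563 9.148844331502914e-05 0.02108555030822754
side yellow mid [ 0.6757 -0.0025] ext [0.0359 0.0382] enc 0.674883544921875 -0.002606295347213745 0.019974199295043946
[0.4422 0.0583 0.1095]
side orange [210. 215.] 90 z 0.0485 [0.4397 0.0574] r 0.0135 [0.4401 0.0571] [0.0307 0.0326]
```

Call:
{"method": "arm_command", "body": {"targets": [[[-0.001, 0, 0.025, 0, 0, 0], [0, 0, 0.02, 0, 0, 0], [0, 0, 0.007, 0, 0, 0], [0, 0, 0, 0, 0, 0], [0, 0, 0, 0, 0, 0]]]}}

```text
clock: 37.05
position: [0.4412, 0.0583, 0.0574]
ee_rot: [-3.141, -0.001, -0.002]
force: [0.3, -0.0, -0.7]
width: 0.6
gripper_force: 0.0
```

Call:
{"method": "arm_command", "body": {"targets": [[[0, 0, 0, 0, 0, 0], [0, 0, 0, 0, 0, 0], [0, 0, 0, 0, 0, 0], [0, 0, 0, 0, 0, 0], [0, 0, 0, 0, 0, 0]]], "jaw": 0.015}}

```text
clock: 37.67
position: [0.4408, 0.0583, 0.0568]
ee_rot: [-3.141, -0.001, -0.001]
force: [-0.8, -0.2, 3.2]
width: 0.35
gripper_force: 6.0
```

Call:
{"method": "arm_command", "body": {"targets": [[[0, 0, -0.01, 0, 0, 0], [0, 0, -0.03, 0, 0, 0], [0, 0, -0.045, 0, 0, 0], [0.015, 0.004, -0.045, 0, 0, 0], [0.045, 0.011, -0.013, 0, 0, 0], [0.045, 0.011, 0, 0, 0, 0], [0.045, 0.011, 0, 0, 0, 0], [0.045, 0.011, 0, 0, 0, 0], [0.03, 0.008, 0, 0, 0, 0], [0.01, 0.003, 0, 0, 0, 0]]]}}

```text
clock: 38.92
position: [0.6766, -0.0014, 0.1996]
ee_rot: [3.141, -0.0, -0.001]
force: [-1.2, 0.4, -0.8]
width: 0.349
gripper_force: 6.0
```

Call:
{"method": "arm_command", "body": {"targets": [[[0, 0, 0, 0, 0, 0], [0, 0, 0, 0, 0, 0], [0, 0, 0, 0, 0, 0]]]}}

```text
clock: 39.3
position: [0.6749, -0.0001, 0.2001]
ee_rot: [-3.141, -0.002, 0.0]
force: [0.9, 0.2, 0.3]
width: 0.345
gripper_force: 6.0
```

```bash
python3 mouth.py yellow side;  python3 -c "
from h import *
im=grab('side')
for b in blobs(im):
    z,c,r,mid,ext=meas(im,b[3])
    if b[0]=='orange': print(b[1],z,c,r,mid,ext)
save(im,'s12.png',(220,110,320,210),6)"
```

```text
[ 0.6749 -0.0001  0.2001]
side yellow mid [ 0.6757 -0.0025] ext [0.0359 0.0382] enc 0.674883544921875 -0.002606295347213745 0.019974199295043946
[222.26086957 152.58695652] 0.13400955491953795 [0.66973688 0.23550601] 0.016730179730032897 [0.66384367 0.23122687] [0.0336147 0.0375871]
[268.65882353 158.97647059] 0.19285953679365495 [ 6.74496608e-01 -2.37347574e-04] 0.015236259576552348 [0.67261159 0.00206923] [0.02985444 0.02762904]
```

View pics/s12.png

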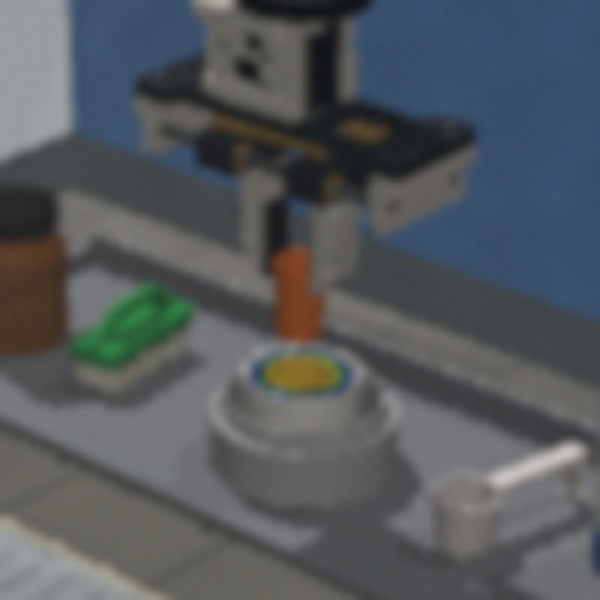

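The orange cup hangs upright at (298,295) over the yellow mouth (300,373), and the lower rims are level.

Call:
{"method": "arm_command", "body": {"targets": [[[0.002, 0.001, 0.015, 0, 0, 0], [0, 0, 0.015, 0, 0, 0], [0, 0, 0.015, 0, 0, 0], [0, 0, 0.01, 0, 0, 0], [0, 0, 0.001, 0, 0, 0], [0, 0, 0, 0, 0, 0]]]}}

```text
clock: 40.15
position: [0.6779, -0.0016, 0.144]
ee_rot: [-3.142, -0.001, -0.001]
force: [-0.1, 0.7, -0.8]
width: 0.348
gripper_force: 6.0
```

Call:
{"method": "arm_command", "body": {"targets": [[[0, 0, 0, 0, 0, 0], [0, 0, 0, 0, 0, 0], [0, 0, 0, 0, 0, 0], [0, 0, 0, 0, 0, 0], [0, 0, -0.015, 0, 0, 0], [0, 0, -0.03, 0, 0, 0], [0, 0, -0.03, 0, 0, 0], [0, 0, 0, 0, 0, 0]]], "jaw": 0.05}}

```text
clock: 41.15
position: [0.6795, -0.0014, 0.2228]
ee_rot: [-3.141, -0.001, -0.01]
force: [-0.1, -0.6, -0.8]
width: 0.542
gripper_force: 0.0
```

```bash
python3 nest.py side;python3 look.py red side; python3 mouth.py orange side
```

```text
[ 0.6795 -0.0014  0.2228]
side nest 166 z 0.1235 [0.6764 0.    ] r 0.0271 [0.6774 0.0005] [0.0677 0.0692]
side tin 139 z 0.1101 [ 0.6784 -0.0032] r 0.0373 [ 0.679  -0.0011] [0.0957 0.0979]
[ 0.6785 -0.0015  0.2209]
side red [284. 239.] 45 z 0.0452 [ 0.505 -0.209] r 0.01 [ 0.5049 -0.2091] [0.0194 0.0189]
side red [232. 266.] 518 z 0.0563 [ 0.306  -0.1802] r 0.0335 [ 0.3053 -0.1807] [0.0681 0.0685]
[ 0.6778 -0.0016  0.2195]
side orange mid [ 0.6769 -0.0037] ext [0.0289 0.0254] enc 0.6769821166992187 -0.0018649625778198243 0.014581684112548829
```

Call:
{"method": "arm_command", "body": {"targets": [[[-0.02, 0.025, 0, 0, 0, 0], [-0.036, 0.043, 0, 0, 0, 0], [-0.036, 0.043, 0, 0, 0, 0], [-0.036, 0.043, 0, 0, 0, 0], [-0.03, 0.035, 0.02, 0, 0, 0], [-0.015, 0.019, 0.03, 0, 0, 0], [0, 0, 0.04, 0, 0, 0], [0, 0, 0.025, 0, 0, 0], [0, 0, 0, 0, 0, 0], [0, 0, 0, 0, 0, 0]]], "jaw": 0.046}}

```text
clock: 42.55
position: [0.5051, -0.2098, 0.1043]
ee_rot: [3.141, 0.001, 0.0]
force: [0.6, 0.4, 0.0]
width: 0.501
gripper_force: 0.0
```

```bash
python3 nest.py side;python3 mouth.py orange top side;python3 look.py red side
```

```text
[ 0.5051 -0.2098  0.1043]
side nest 74 z 0.1236 [0.6736 0.0083] r 0.0238 [0.6745 0.0129] [0.0664 0.0461]
side tin 40 z 0.1109 [0.6524 0.0142] r 0.0191 [0.6488 0.018 ] [0.0368 0.0553]
[ 0.5055 -0.2099  0.1047]
top orange mid [0.6792 0.0001] ext [0.0234 0.0226] enc 0.6791441650390625 0.00011145857721567154 0.013720765113830566
[ 0.5055 -0.2099  0.1048]
side red [284. 239.] 42 z 0.0463 [ 0.5041 -0.2099] r 0.01 [ 0.5038 -0.2103] [0.0203 0.0202]
side red [232. 266.] 518 z 0.0559 [ 0.3057 -0.1798] r 0.0333 [ 0.305  -0.1805] [0.0683 0.0699]
```

Call:
{"method": "arm_command", "body": {"targets": [[[0, 0, 0.025, 0, 0, 0], [0, 0, 0.02, 0, 0, 0], [0, 0, 0.006, 0, 0, 0], [0, 0, 0, 0, 0, 0], [0, 0, 0, 0, 0, 0]]]}}

```text
clock: 43.38
position: [0.5055, -0.21, 0.0536]
ee_rot: [3.141, 0.001, 0.002]
force: [-0.3, 0.2, -1.1]
width: 0.497
gripper_force: 0.0
```

Call:
{"method": "arm_command", "body": {"targets": [[[0, 0, 0, 0, 0, 0], [0, 0, 0, 0, 0, 0], [0, 0, 0, 0, 0, 0], [0, 0, 0, 0, 0, 0], [0, 0, 0, 0, 0, 0]]], "jaw": 0.008}}

```text
clock: 44.0
position: [0.505, -0.2097, 0.0528]
ee_rot: [3.142, 0.001, 0.0]
force: [-0.5, 0.1, 2.7]
width: 0.239
gripper_force: 6.0
```

Call:
{"method": "arm_command", "body": {"targets": [[[0, 0, -0.01, 0, 0, 0], [0, 0, -0.03, 0, 0, 0], [0, 0, -0.045, 0, 0, 0], [0.015, -0.018, -0.045, 0, 0, 0], [0.036, -0.043, -0.016, 0, 0, 0], [0.036, -0.043, 0, 0, 0, 0], [0.036, -0.043, 0, 0, 0, 0], [0.03, -0.036, 0, 0, 0, 0], [0.015, -0.018, 0, 0, 0, 0], [0.005, -0.008, 0, 0, 0, 0]]]}}

```text
clock: 45.25
position: [0.6781, 0.001, 0.1989]
ee_rot: [-3.141, -0.004, 0.0]
force: [-1.0, -1.2, -0.6]
width: 0.242
gripper_force: 6.0
```

Call:
{"method": "arm_command", "body": {"targets": [[[0, 0, 0, 0, 0, 0], [0, 0, 0, 0, 0, 0], [0, 0, 0, 0, 0, 0]]]}}

```text
clock: 45.62
position: [0.6773, -0.0021, 0.199]
ee_rot: [3.141, -0.001, -0.0]
force: [-0.5, -0.2, 0.1]
width: 0.244
gripper_force: 6.0
```

```bash
python3 mouth.py orange side;  python3 -c "
from h import *
im=grab('side')
for b in blobs(im):
    z,c,r,mid,ext=meas(im,b[3])
    if b[0]=='red': print(b[1],z,c,r,mid,ext)
save(im,'s13.png',(220,110,320,210),6)"
```

```text
[ 0.6773 -0.0021  0.199 ]
side orange mid [ 0.6769 -0.0048] ext [0.0289 0.0276] enc 0.6765510864257812 -0.005017847061157227 0.015878146171569824
[269.37931034 158.72413793] 0.192563203545633 [0.67235607 0.0049388 ] 0.00938682073978746 [0.67426112 0.00368508] [0.0163057  0.01843759]
[231.75628627 265.81624758] 0.056176801985683686 [ 0.30602836 -0.18043186] 0.03312023396266297 [ 0.30555777 -0.18070023] [0.06880095 0.06823214]
```

View pics/s13.png

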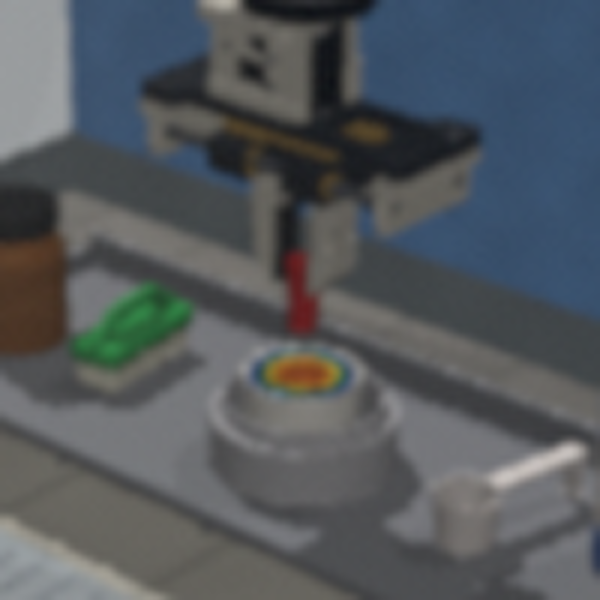

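The small red cup hangs at (303,295) over the orange mouth (303,373). Lowering and releasing.

Call:
{"method": "arm_command", "body": {"targets": [[[0, -0.001, 0.015, 0, 0, 0], [0, 0, 0.015, 0, 0, 0], [0, 0, 0.015, 0, 0, 0], [0, 0, 0.01, 0, 0, 0], [0, 0, 0.001, 0, 0, 0], [0, 0, 0, 0, 0, 0]]]}}

```text
clock: 46.48
position: [0.6779, 0.0004, 0.143]
ee_rot: [-3.142, -0.001, -0.001]
force: [0.1, -0.2, -0.8]
width: 0.243
gripper_force: 6.0
```

Call:
{"method": "arm_command", "body": {"targets": [[[0, 0, 0, 0, 0, 0], [0, 0, 0, 0, 0, 0], [0, 0, 0, 0, 0, 0], [0, 0, 0, 0, 0, 0], [0, 0, -0.015, 0, 0, 0], [0, 0, -0.03, 0, 0, 0], [0, 0, -0.03, 0, 0, 0], [0, 0, 0, 0, 0, 0]]], "jaw": 0.045}}

```text
clock: 47.48
position: [0.6795, 0.0006, 0.2218]
ee_rot: [-3.141, -0.001, -0.01]
force: [0.0, 0.2, -0.1]
width: 0.49
gripper_force: 0.0
```

Call:
{"method": "arm_command", "body": {"targets": [[[-0.015, -0.027, 0, 0, 0, 0], [-0.027, -0.047, 0, 0, 0, 0], [-0.027, -0.047, 0, 0, 0, 0], [-0.027, -0.047, 0, 0, 0, 0], [-0.027, -0.047, 0, 0, 0, 0], [-0.027, -0.047, 0, 0, 0, 0], [-0.027, -0.047, 0.02, 0, 0, 0], [-0.014, -0.022, 0.04, 0, 0, 0], [0, 0, 0.02, 0, 0, 0], [0, 0, 0, 0, 0, 0]]], "jaw": 0.06}}

```text
clock: 48.72
position: [0.4853, 0.3306, 0.1362]
ee_rot: [3.139, 0.002, -0.004]
force: [-0.7, 0.4, -0.3]
width: 0.655
gripper_force: 0.0
```

```bash
python3 mouth.py red side top;  python3 nest.py side top; python3 -c "
from h import *
im=grab('top')
a=im['pixels'][105:165,220:285,::-1];s=grab('side')['pixels'][140:210,220:320,::-1]
a=cv2.resize(a,(487,450),interpolation=2);s=cv2.resize(s,(312,219),interpolation=2)
o=np.zeros((450,800,3),np.uint8);o[:,:487]=a;o[:219,488:800]=s
cv2.imwrite('pics/t14.png',o)"
```

```text
[0.4853 0.3306 0.1362]
top red mid [0.6791 0.0001] ext [0.0156 0.0151] enc 0.6791471557617188 0.0001421436071395874 0.008555334091186523
[0.487  0.331  0.1383]
side nest 172 z 0.1233 [0.6765 0.0002] r 0.0267 [ 0.6781 -0.0001] [0.0709 0.0725]
side tin 135 z 0.1101 [0.6786 0.0006] r 0.0403 [ 0.6785 -0.0027] [0.1046 0.0945]
top nest 154 z 0.1245 [0.6805 0.0019] r 0.0248 [0.6814 0.0021] [0.066 0.064]
top tin 128 z 0.1114 [0.6812 0.0032] r 0.0329 [0.6827 0.0023] [0.0936 0.094 ]
```

View pics/t14.png

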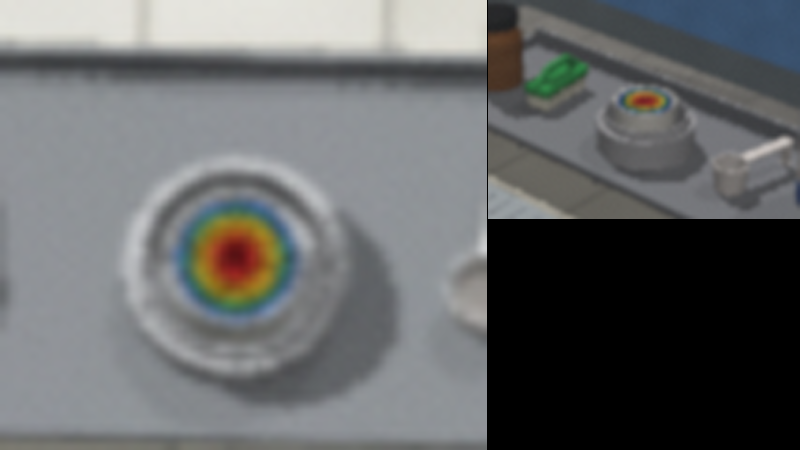

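The two crops show all six cups nested concentrically in the tin, centred at (236,258), with level rims. Next the lid.

```bash
python3 - <<'E'
from h import *
np.set_printoptions(precision=4,suppress=True)
for n in("top","side"):
    im=grab(n)
    v,u=np.mgrid[0:384,0:512];P=world(im,u.ravel(),v.ravel()).reshape(384,512,3)
    d=np.hypot(P[...,0]-.68,P[...,1]-.001)
    Q=P[(d<.075)&(d>.04)&(P[...,2]>.085)&(P[...,2]<.112)][:,:2]
    (x,y),r=cv2.minEnclosingCircle(Q.astype(np.float32)*1000);print(n,'tin',x,y,r,(Q.min(0)+Q.max(0))/2,np.ptp(Q,axis=0))
    Q=P[(d<.075)&(P[...,2]>.1)&(P[...,2]<.109)&(d>.043)][:,:2]
    A=np.c_[2*Q,np.ones(len(Q))];s=np.linalg.lstsq(A,(Q**2).sum(1),rcond=None)[0];print('rimfit',s[:2],np.sqrt(s[2]+s[:2]@s[:2]))
    d=np.hypot(P[...,0]-.487,P[...,1]-.329)
    z,c,r,mid,ext=meas(im,(d<.08)&(P[...,2]>.025)&(P[...,2]<.056));print('lid',z,c,r,mid,ext)
E
```

```text
top tin 683.9883422851562 2.063187599182129 57.373985290527344 [0.6832 0.0025] [0.1124 0.1102]
rimfit [0.6827 0.0023] 0.04818740748266166
  return _methods._mean(a, axis=axis, dtype=dtype,
  ret = um.true_divide(
Traceback (most recent call last):
  File "h.py", line 40, in meas
    v,u=np.nonzero(mask);P=clean(world(im,u,v));zt=np.percentile(P[:,2],95)
                                                   ~~~~~~~~~~~~~^^^^^^^^^^^
IndexError: index -1 is out of bounds for axis 0 with size 0
```

Call:
{"method": "arm_command", "body": {"targets": [[[0, 0.001, 0.03, 0, 0, 0], [0, 0, 0.025, 0, 0, 0], [0, 0, 0.013, 0, 0, 0], [0, 0, 0, 0, 0, 0], [0, 0, 0, 0, 0, 0]]], "newtons": 20}}

```text
clock: 49.7
position: [0.487, 0.3307, 0.0707]
ee_rot: [-3.141, -0.001, -0.002]
force: [-0.4, 0.8, 0.2]
width: 0.65
gripper_force: 0.0
```

Call:
{"method": "arm_command", "body": {"targets": [[[0, 0.001, 0, 0, 0, 0], [0, 0, 0, 0, 0, 0], [0, 0, 0, 0, 0, 0], [0, 0, 0, 0, 0, 0], [0, 0, 0, 0, 0, 0], [0, 0, 0, 0, 0, 0]]], "jaw": 0, "newtons": 20}}

```text
clock: 50.45
position: [0.4864, 0.3293, 0.0698]
ee_rot: [-3.142, -0.001, -0.0]
force: [-0.7, -0.2, 1.5]
width: 0.232
gripper_force: 20.0
```

Call:
{"method": "arm_command", "body": {"targets": [[[0, 0, -0.02, 0, 0, 0], [0, 0, -0.04, 0, 0, 0], [0, 0, -0.05, 0, 0, 0], [0, 0, -0.05, 0, 0, 0], [0, 0, -0.045, 0, 0, 0], [0.015, 0.026, 0, 0, 0, 0], [0.027, 0.046, 0, 0, 0, 0], [0.027, 0.046, 0, 0, 0, 0], [0.027, 0.046, 0, 0, 0, 0], [0.027, 0.046, 0, 0, 0, 0]]]}}

```text
clock: 51.7
position: [0.6101, 0.1177, 0.2745]
ee_rot: [3.141, 0.001, -0.001]
force: [0.8, 0.2, -0.6]
width: 0.235
gripper_force: 20.0
```

Call:
{"method": "arm_command", "body": {"targets": [[[0.027, 0.046, 0, 0, 0, 0], [0.027, 0.046, 0, 0, 0, 0], [0.013, 0.021, 0, 0, 0, 0], [0.004, 0.006, 0.02, 0, 0, 0], [0, 0, 0.02, 0, 0, 0], [0, 0, 0, 0, 0, 0], [0, 0, 0, 0, 0, 0]]]}}

```text
clock: 52.58
position: [0.6804, 0.002, 0.2349]
ee_rot: [-3.141, -0.004, 0.0]
force: [-0.0, 0.2, -0.8]
width: 0.236
gripper_force: 20.0
```

Call:
{"method": "arm_command", "body": {"targets": [[[0, 0, 0.02, 0, 0, 0], [0, 0, 0.025, 0, 0, 0], [0, 0, 0.015, 0, 0, 0], [0, 0, 0.005, 0, 0, 0], [0, 0, 0, 0, 0, 0], [0, 0, 0, 0, 0, 0]]]}}

```text
clock: 53.32
position: [0.6813, 0.0004, 0.1707]
ee_rot: [-3.141, -0.001, -0.003]
force: [0.1, 0.1, -0.4]
width: 0.234
gripper_force: 20.0
```

Call:
{"method": "arm_command", "body": {"targets": [[[0, 0, 0.002, 0, 0, 0], [0, 0, 0.002, 0, 0, 0], [0, 0, 0.002, 0, 0, 0], [0, 0, 0.002, 0, 0, 0], [0, 0, 0.001, 0, 0, 0], [0, 0, 0, 0, 0, 0], [0, 0, 0, 0, 0, 0]]]}}

```text
clock: 54.2
position: [0.6807, 0.0003, 0.1608]
ee_rot: [3.142, 0.001, 0.0]
force: [-0.4, 0.6, -1.8]
width: 0.231
gripper_force: 20.0
```

Call:
{"method": "arm_command", "body": {"targets": [[[0, -0.001, 0.001, 0, 0, 0], [0, 0, 0.001, 0, 0, 0], [0, 0, 0, 0, 0, 0], [0, 0, 0, 0, 0, 0]]]}}

```text
clock: 54.7
position: [0.6807, 0.0015, 0.1588]
ee_rot: [-3.141, -0.001, -0.0]
force: [-0.4, 1.1, 0.7]
width: 0.231
gripper_force: 20.0
```

Call:
{"method": "arm_command", "body": {"targets": [[[0, 0, 0, 0, 0, 0], [0, 0, 0, 0, 0, 0], [0, 0, 0, 0, 0, 0], [0, 0, 0, 0, 0, 0], [0, 0, -0.01, 0, 0, 0], [0, 0, -0.03, 0, 0, 0], [0, 0, -0.05, 0, 0, 0], [0, 0, -0.05, 0, 0, 0], [0, 0, -0.02, 0, 0, 0], [0, 0, 0, 0, 0, 0]]], "jaw": 0.06}}

```text
clock: 55.95
position: [0.6815, 0.0015, 0.3213]
ee_rot: [-3.141, -0.001, -0.007]
force: [-0.0, -0.2, -1.9]
width: 0.653
gripper_force: 0.0
```

```bash
python3 - <<'E'
from h import *
np.set_printoptions(precision=4,suppress=True)
im=grab("side");save(im,"s15.png",(120,60,400,300),2.5)
v,u=np.mgrid[0:384,0:512];P=world(im,u.ravel(),v.ravel()).reshape(384,512,3)
d=np.hypot(P[...,0]-.68,P[...,1]-.001)
for k,m in(('lid',(d<.09)&(P[...,2]>.12)&(P[...,2]<.145)),('knob',(d<.06)&(P[...,2]>.15)&(P[...,2]<.175))):
    z,c,r,mid,ext=meas(im,m);print(k,m.sum(),z,c,r,mid,ext)
m=(d<.045)&(d>.016)&(P[...,2]>.13)&(P[...,2]<.15);Q=P[m]
print('lid plane',np.linalg.lstsq(np.c_[Q[:,:2]-[.68,0],np.ones(len(Q))],Q[:,2],rcond=None)[0])
E
```

```text
lid 453 0.13968997461899452 [ 0.6788 -0.0006] 0.04044011852007559 [0.6809 0.0015] [0.115  0.1116]
knob 32 0.16267130376372668 [0.679 0.001] 0.008662995112288064 [0.6783 0.0016] [0.0178 0.0202]
lid plane [-0.0037  0.0069  0.1369]
```

View pics/s15.png

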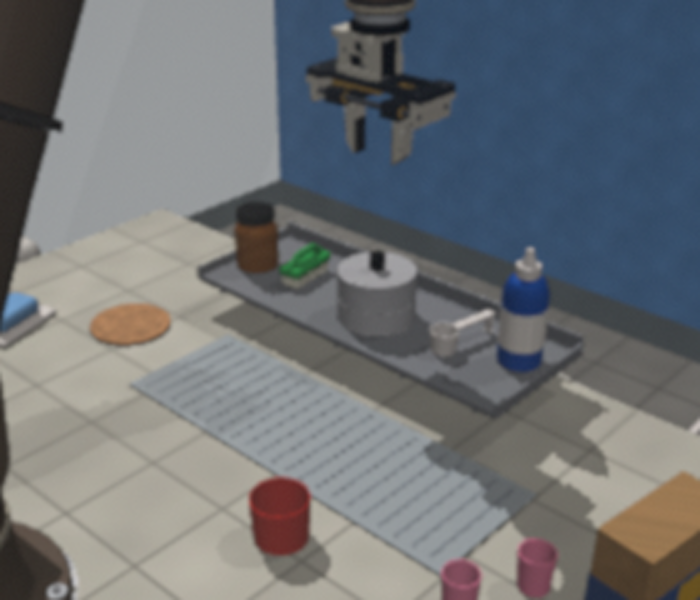

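The picture shows the lid level on the tin at (377,290), with its top at 0.137 m against 0.1365 m expected. The mat is empty and the other things have not moved, so I'm handing in.

```bash
python3 -c "
from cell import arm
print(arm.sign_off())"
```

```text
the job is handed in; nothing more can be done
None
```

The job is handed in: all six cups are nested in the tin, largest first and mouth up, the lid is seated level on the tin, and the other things looked undisturbed in the last picture.

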